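# Unlock the setting chest and unload the casting rings

## Task

The casting rings in the setting chest have set and must come out. Lower the T-key down the chest's deep shaft onto the square stem, turn it so that the keeper swings clear of the lid, stand the key back in its wooden stand, pull the hasp pin and lay it in the small white dish, and lift the lid off onto the black rubber mat. Stand every ring found in the chest upright in the steel tray, and do not knock the glass jar about.

Things in the scene. Friction and masses are not known exactly. Their poses are not given: they have to be found in the camera images.
- chest: fixed setting chest: grey box, outside 146 (x) x 216 (y) x 58 mm high, walls 8 mm, inner floor 4 mm up; origin under the centre of the box. The hasp staple stands off its -x side, the square key shaft off its +y end. The rings stand inside on the floor, hidden until the lid is off
- shaft_mouth (a point): centre of the open top of the square key shaft, 115 mm up; the bore is 34 mm square with sides along chest x and y, outside 44 mm (54 mm in x with its back post)
- stem (a point): top of the square part of the brass stem on the shaft's axis, 24 mm up: 12 mm square, tapering from here to a 4 mm point 12 mm higher; the shaft's floor is 4 mm up. Fixed point; the stem's flats lie along chest x and y when the joint reads 0 and turn with the joint
- keeper (a joint): angle of the stem and of the flat steel keeper bar fixed to it, rad: 0 = bar along chest -y, over the lid; it grows anticlockwise seen from above, swinging the bar towards chest +x; stop at 1.3; clear of the lid beyond 1.05; stiff (0.2 N m of friction) and stays where left
- keeper_tip (a point): outer end of the keeper bar's upper face, 90 mm from the shaft's axis; the bar is 18 mm wide and lies 67 to 77 mm up, just above the lid
- staple (a point): middle of the opening of the steel staple, 18 mm wide in chest x, 16 mm high, 6 mm thick in y, its top 86 mm up; its two legs come up through the slot of the lid's tongue and the pin lies through it along chest y
- lid: loose aluminium lid, 146 (x) x 216 (y) x 6 mm, with a tongue 51 mm long and 90 mm wide (y -55 to +35) on its -x side, slotted for the staple; origin in the centre of the plate's underside, z up; 58 mm up when shut. Weighs about 0.35 kg. It must rise 30 mm before the tongue clears the staple
- lid_handle (a point): middle of the lid's black handle bar, 42 mm above the lid's underside: 80 mm long along lid x, 14 mm wide in y, 12 mm high, 30 mm free below
- pin: loose steel retaining pin lying on the lid's tongue: a 9 mm round bar along its +y, with an upright grip plate 24 (x) x 12 (y) x 34 mm high at the -y end; origin under the middle of the grip plate, z up. Starts with the grip plate about 40 mm on the chest's -y side of the staple and its tip 20 mm past it: it pulls out towards chest -y
- pin_tip (a point): end of the pin's bar, 60 mm along pin y from its origin
- pin_mid (a point): middle of the pin's length, 27 mm along pin y from its origin
- key: loose steel T-key, 172 mm tall, standing in the stand; origin in the centre of its foot's underside, z up along the shank. Foot 22.6 mm square with a 14.6 mm square socket 40 mm deep (sides along key x and y, about 0.2 rad of play on the stem); shank 10 mm thick. Fully down on the stem its foot rests on the shaft's floor, 4 mm up. 0.25 kg
- key_bar (a point): middle of the key's T-bar, 165 mm above its foot: 80 mm long along key x, 14 mm wide in y, 14 mm high
- stand: fixed wooden key stand, 64 x 64 x 60 mm high, with a square well 30 mm wide, floor 4 mm up, sides along its x and y; origin under its centre. The key starts in it, square with it
- dish: fixed white dish for the pin, 100 x 100 x 18 mm, walls 4 mm, inner floor 4 to 5 mm up; origin under its centre
- mat: fixed black rubber mat for the lid, 180 (x) x 240 (y) x 3 mm; origin under its centre
- tray: fixed shallow steel tray, 170 (x) x 200 (y) x 14 mm, walls 4 mm, inner floor 4 to 5 mm up; origin under its centre
- ring0: casting ring: plain steel cylinder filled with plaster, 38 mm diameter, 40 mm high, upright; origin in the centre of its underside; about 0.14 kg. Two or three rings stand in a row along chest y, about 50 mm apart; may be absent
- ring1: casting ring: plain steel cylinder filled with plaster, 38 mm diameter, 40 mm high, upright; origin in the centre of its underside; about 0.14 kg. Two or three rings stand in a row along chest y, about 50 mm apart; may be absent
- ring2: casting ring: plain steel cylinder filled with plaster, 38 mm diameter, 40 mm high, upright; origin in the centre of its underside; about 0.14 kg. Two or three rings stand in a row along chest y, about 50 mm apart; may be absent
- jar: bystander: glass jar, 56 mm diameter, 80 mm high, to be left alone; origin under its centre
Mind the look-alikes: they are no part of the job. Leave any blue or orange look-alike of the pin alone. Leave any orange look-alike of the key alone.

How it is judged (in metres and radians):
On the way, in this order (a step that is already met when the one before it is completed fails the run):
1. the key is fully down on the square stem with the keeper still over the lid (horizontal distance between key and stem below 0.006 m and height (world z) of key below 0.014 m and angle between key's own z axis and vertical below 0.12 rad and value of joint keeper below 0.6 rad), for 0.1 s.
2. the keeper is turned clear of the lid with the key down on the stem (horizontal distance between key and stem below 0.006 m and height (world z) of key below 0.014 m and angle between key's own z axis and vertical below 0.12 rad and value of joint keeper above 1.05 rad), for 0.2 s.
3. the pin is out of the staple and the lid lifted off the chest (height (world z) of lid above 0.11 m and distance between pin_tip and staple above 0.02 m), for 0.2 s.
At the end, for the whole second after the job is handed in: Keeper past 1.05 rad; pin in the dish (its middle within 32 mm of the centre); lid flat on the mat (centres within 60 mm); key standing on the floor of its stand's well; every ring upright on the tray's floor, inside its walls; all at rest (value of joint keeper above 1.05 rad and horizontal distance between pin_mid and dish below 0.032 m and height (world z) of pin below 0.03 m and horizontal distance between lid and mat below 0.06 m and height (world z) of each of lid, ring0, ring1, ring2 below 0.012 m and angle between lid's own z axis and vertical below 0.1 rad and horizontal distance between key and stand below 0.012 m and height (world z) of key below 0.02 m and angle between key's own z axis and vertical below 0.25 rad and x of ring0 in the frame of tray between -0.068 and 0.068 m and y of ring0 in the frame of tray between -0.083 and 0.083 m and angle between each of ring0, ring1, ring2's own z axis and vertical below 0.12 rad and x of ring1 in the frame of tray between -0.068 and 0.068 m and y of ring1 in the frame of tray between -0.083 and 0.083 m and x of ring2 in the frame of tray between -0.068 and 0.068 m and y of ring2 in the frame of tray between -0.083 and 0.083 m and linear speed of each of pin, lid, key, ring0, ring1, ring2 below 0.03 m/s); the robot touches nothing.
It fails at once if the glass jar is pushed more than 4 cm or tipped over (distance of jar from where it was at the start of the episode above 0.04 m or angle between jar's own z axis and vertical above 0.5 rad).
Of ring0, ring1, ring2 only 2 to 3 are there at a start; the rules pass over those that are not, and their reading is None.
At some moment in a run one of ring0, ring1, ring2 may be knocked a few centimetres aside while the robot is not near it.
It also fails if it takes over 192 s, if anything falls off the work surface, if the arm or the gripper's body presses on something with over 40 N, if the wrist force passes 120 N, or if a joint passes its speed limit or range.

## Robot

A 7-joint arm with a two-finger parallel gripper is mounted at the origin on the work surface. World frame = base frame: x ahead of the robot, y to its left, z up, the work surface at z = 0. Lengths are in m, angles in degrees, forces in N, time in s.
With the tool pointing down it reaches from about 0.425 to 0.875 m from the base axis. Payload 4.7 kg.
Tool frame: the origin (TCP) lies at the very end of the fingers, on their centre line; the grasp point (between the pads) lies env.hold_point_z behind it (env.hold_point_z is the distance from the TCP to the grasp point, in m); z points along the fingers, y is the line along which they close (so a half turn about z gives the same grasp; the last joint's range is limited). The gripper opens to 87 mm and grips with 3 to 60 N. Pads are 19 mm wide; open, the fingers measure 117 mm over their backs; the gripper's body (75 mm by 190 mm) begins 51 mm behind the grasp point.
Start: joints at [75.006, 18.392, -4.016, 83.108, 1.295, 78.541, -3.26], TCP at [0.177, -0.625, 0.223] pointing down, gripper open.
Joint ranges: [-163.93, 163.93], [-17.29, 119.83], [-79.2, 71.16], [3.27, 140.29], [-89.18, 269.18], [5.43, 117.66], [-154.24, 154.24]. Speed limits (degrees/s): [147.25, 147.25, 180, 180, 180, 180, 180].

## Interface

Orientations are given as [roll, pitch, yaw] about the fixed x, y, z axes, in that order (R = Rz(yaw) Ry(pitch) Rx(roll)).
In Python, from cell import env gives the robot as it stands.
- The arm moves only by the shell command python3 -m jog 'ROWS' [FORCE]. ROWS is JSON, a list of rows, each an object with "dp": the shift along the tool's x, y, z in cm, a list of three; "twist": the turn about the tool's z in degrees; "fingers": the opening, from 0 (shut) to 1 (fully open). A call has 1 to 8 rows; each row is the pose to reach, as a shift and turn from the pose commanded when the call began, along the tool's axes at that moment; what a row does not reach only later rows make up. A row lasts 1/8 s, in which the tool goes at most 62.5 mm and 10.7 degrees, less where a joint would pass 70% of its speed; a pose out of reach is approached as far as the arm can. A call with a gripper value outside its range is refused whole. The fingers move at their own pace and stop on an object; FORCE is the grip in N (left out, the last holds). Time passes only in rows, so rows that repeat a pose let the fingers close. It gives the time, the measured TCP pose, the force, the opening and the grip force at its end, in the units of the state.
- env.get_obs(): the state, without advancing time (a new reading comes with each control period).
- env.read_camera(name): name is "scene" or "side" or "wrist"; returns a dict with "pixels" (480x640x3 uint8, blue, green, red), "depth" (480x640 float32, m along the optical axis (not along the pixel's ray), 0 where there is no reading), "fx", "fy", "cx", "cy" (pixels), "k1" (the pictures are not rectified: a ray, as slopes to the right and down, at radius r is drawn at 1 + k1 r^2 times it, then the intrinsics apply), "rvec" (rotation vector, rad) and "tvec" (3), from world to camera coordinates, as OpenCV has them. Camera axes: x right, y down, z forward; pixel columns grow to the right and rows downward; lengths in m; the calibration is good to about 2 mm. A picture is of the moment at which its call begins.
- env.sign_off(): hands the job in; it is judged then, once.
The state is a dict: "time_s": time; "qpos": joint angles; "joint_velocities": joint speeds; "effort": joint torques, N m; "tool_pos": TCP position; "tool_rot": TCP orientation; "force": force on the tool from outside, world axes, zero at the start; "wrist_torque": the same for the moment, N m; "grip_width": finger opening in m; "grasp_force": force on a finger pad.
Only numpy, scipy, OpenCV 4.12 (cv2) and the standard library are available. Lean on these libraries where they do the work, as an engineer would, in place of code of your own. Each camera call takes 0.05 s, during which the arm holds its last target. There are 200 camera calls.

## Working session

There is one attempt and no reset: what is moved stays moved. The work goes in short steps, Python scripts to look and compute and a shell command to move; the robot and the scene stay as the last step left them, time stands still between calls to the robot, and variables do not carry over. Pictures are saved under pics/ and viewed, at most 14 in all, crops included, and the job is handed in when it is done.

```bash
ls; mkdir -p pics
cat > h.py <<'E'
import numpy as np,cv2
from cell import env
def cam(n):
    c=env.read_camera(n); c['R']=cv2.Rodrigues(np.array(c['rvec'],float))[0]; c['t']=np.array(c['tvec'],float).reshape(3)
    c['K']=np.array([[c['fx'],0,c['cx']],[0,c['fy'],c['cy']],[0,0,1.]]); c['D']=np.array([c['k1'],0,0,0,0.]); return c
def rays(c,uv):
    p=cv2.undistortPoints(np.array(uv,float).reshape(-1,1,2),c['K'],c['D']).reshape(-1,2)
    return np.c_[p,np.ones(len(p))]
def onplane(c,uv,z):
    d=rays(c,uv)@c['R']; o=-c['R'].T@c['t']; return o+d*((z-o[2])/d[:,2])[:,None]
def cloud(c):
    v,u=np.mgrid[:480,:640]; r=rays(c,np.c_[u.ravel(),v.ravel()]); P=(r*c['depth'].reshape(-1,1)-c['t'])@c['R']
    P[c['depth'].ravel()==0]=np.nan; return P.reshape(480,640,3)
def proj(c,P):
    return cv2.projectPoints(np.array(P,float).reshape(-1,1,3),np.array(c['rvec'],float),c['t'],c['K'],c['D'])[0].reshape(-1,2)
def save(c,n): cv2.imwrite('pics/'+n+'.png',c['pixels'])
E
python3 - <<'E'
from h import *
for n in ('scene','side','wrist'):
    c=cam(n); save(c,n+'0'); np.savez(n+'0.npz',pixels=c['pixels'],P=cloud(c)); print(n,-c['R'].T@c['t'],c['R'][2],c['fx'])
print(env.get_obs(),env.hold_point_z)
E
```

```text
pics
scene [1.15079168 0.32399234 0.89018207] [-0.57113316 -0.27321108 -0.77405596] 546.927458181761
side [0.24155112 1.04006586 0.87124512] [ 0.25736651 -0.76472302 -0.59072937] 549.6037233742591
wrist [ 0.24961212 -0.60451917  0.38512684] [-0.26289581 -0.07193213 -0.96213906] 395.4447955846902
{'time_s': 0.15, 'qpos': array([75.00861398, 18.42840343, -4.01552262, 83.15952758,  1.29584238,
       78.54119796, -3.25938611]), 'joint_velocities': array([-0.0366356 , -0.12929794, -0.16383049, -0.17016557,  0.05545104,
       -0.07941275,  0.04271275]), 'effort': array([-6.66421711e-04, -4.91799366e+01, -4.05037366e-01, -3.12871993e+01,
       -6.40608673e-02,  4.06060216e-02,  1.39927470e-04]), 'tool_pos': array([ 0.17680713, -0.62504925,  0.221717  ]), 'tool_rot': array([-1.79916136e+02,  5.95854827e-03,  1.58015723e+01]), 'force': array([-0.70959044,  0.28647708, -0.36429043]), 'wrist_torque': array([ 0.01550198,  0.02143972, -0.03648979]), 'grasp_force': 0.0, 'grip_width': 0.08693714241035315} 0.0187
```

View pics/scene0.png

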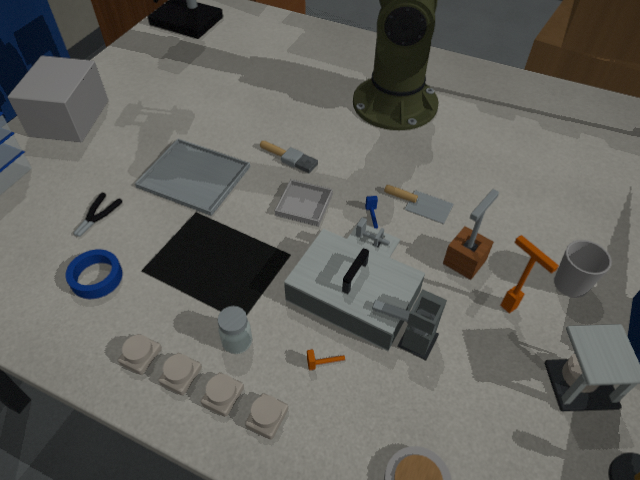

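View pics/side0.png

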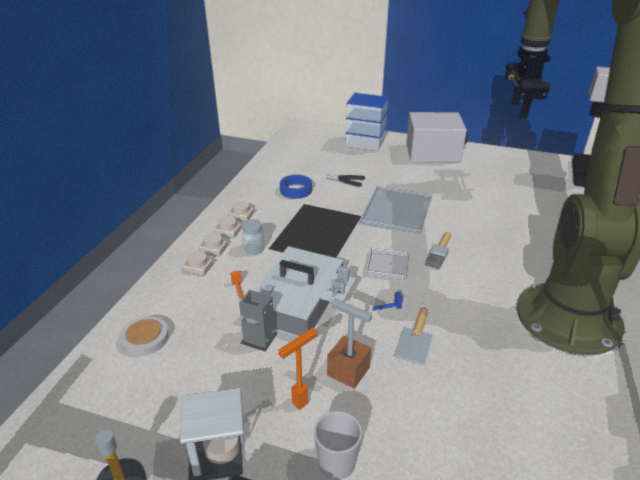

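Candidates (scene pixels). Key: the steel T-key in the wooden stand at (470,250); the orange look-alike at (530,265) is out. Pin: the steel one in the staple at (372,236); the blue at (372,205) and the orange at (325,358) are out. The chest is at (355,285), shaft (425,320), dish (303,200), tray (192,175), mat (216,262) and jar (233,328).

Run:
```python
from h import *
A=[np.load(n+'0.npz') for n in('scene','side')]
def pts(boxes,zlo,zhi,f=None):
    out=[]
    for a,(u0,v0,u1,v1) in zip(A,boxes):
        P=a['P'][v0:v1,u0:u1].reshape(-1,3); px=a['pixels'][v0:v1,u0:u1].reshape(-1,3).astype(int)
        m=(P[:,2]>zlo)&(P[:,2]<zhi)
        if f is not None: m&=f(px)
        out.append(P[m]); 
    return out
def rect(name,boxes,zlo,zhi,f=None):
    o=pts(boxes,zlo,zhi,f)
    for q in o:
        if len(q)<10: print(name,'few');continue
        xy=q[:,:2]; 
        g=np.round(xy/0.002).astype(int); g0=g.min(0)-3; im=np.zeros(g.max(0)-g0+4,np.uint8); im[tuple((g-g0).T)]=255
        im=cv2.morphologyEx(im,cv2.MORPH_CLOSE,np.ones((5,5))); im=cv2.morphologyEx(im,cv2.MORPH_OPEN,np.ones((3,3)))
        n,l,s,_=cv2.connectedComponentsWithStats(im); k=1+np.argmax(s[1:,4]); yx=np.argwhere(l==k)
        r=cv2.minAreaRect(((yx+g0)*.002).astype(np.float32)); print(name,len(q),np.round(r[0],4),np.round(r[1],4),round(r[2],2),'z',np.median(q[:,2]).round(4))
lid=[(270,215,460,365),(235,240,380,345)]
rect('lid',lid,.056,.070)
rect('shaft',lid,.108,.121)
rect('stand',[(430,215,505,290),(315,325,380,395)],.052,.067,lambda p:(p[:,2]-p[:,0]>35))
rect('keybar',[(430,180,505,290),(315,290,380,395)],.15,.2)
rect('dish',[(265,170,345,235),(355,240,420,290)],.010,.03)
rect('tray',[(125,130,260,220),(350,175,440,240)],.008,.03)
rect('mat',[(135,205,300,320),(265,200,370,265)],-.01,.02,lambda p:p.max(1)<60)
rect('jar',[(210,295,260,360),(235,210,275,260)],.06,.1)
rect('handle',lid,.085,.108,lambda p:p.max(1)<70)
c=A[0]['pixels']; d=A[1]['pixels']
im=np.hstack([cv2.resize(c[185:365,270:510],(400,300)),cv2.resize(d[240:390,230:430],(400,300))]); im=cv2.resize(c[195:365,330:510],(0,0),fx=3.3,fy=3.3)
cv2.imwrite('pics/crop1.png',im)
```

```text
lid 8262 [0.5752 0.1422] [0.2178 0.2003] 85.73 z 0.0634
lid 4085 [0.5738 0.1406] [0.2214 0.1988] 86.05 z 0.0635
shaft 508 [0.6353 0.2841] [0.0448 0.057 ] 85.24 z 0.1142
shaft 356 [0.6345 0.2825] [0.0473 0.0566] 86.42 z 0.1139
stand 718 [0.426  0.3106] [0.0651 0.0702] 77.01 z 0.0591
stand 717 [0.4254 0.3096] [0.0679 0.0669] 75.96 z 0.0592
keybar 344 [0.4262 0.3097] [0.016 0.081] 75.96 z 0.1747
keybar 438 [0.4241 0.3094] [0.0193 0.0801] 75.07 z 0.1735
dish 459 [ 0.4678 -0.0153] [0.0305 0.064 ] 38.05 z 0.0157
dish 316 [ 0.4311 -0.0992] [0.0947 0.0113] 5.71 z 0.0155
tray 715 [ 0.4774 -0.4146] [0.1347 0.0156] 4.47 z 0.0118
tray 469 [ 0.459  -0.2198] [0.1661 0.01  ] 0.87 z 0.0118
mat 8389 [ 0.6457 -0.1394] [0.2439 0.1808] 86.68 z 0.0025
mat 1678 [ 0.6439 -0.1409] [0.2286 0.1701] 87.27 z 0.0027
jar 693 [ 0.779 -0.01 ] [0.048 0.05 ] 90.0 z 0.0791
jar 270 [ 0.778 -0.013] [0.05  0.048] 90.0 z 0.0783
handle 745 [0.6001 0.1411] [0.0155 0.0809] 85.91 z 0.1023
handle 181 [0.597  0.1406] [0.0163 0.0746] 87.14 z 0.1042
```

View pics/crop1.png

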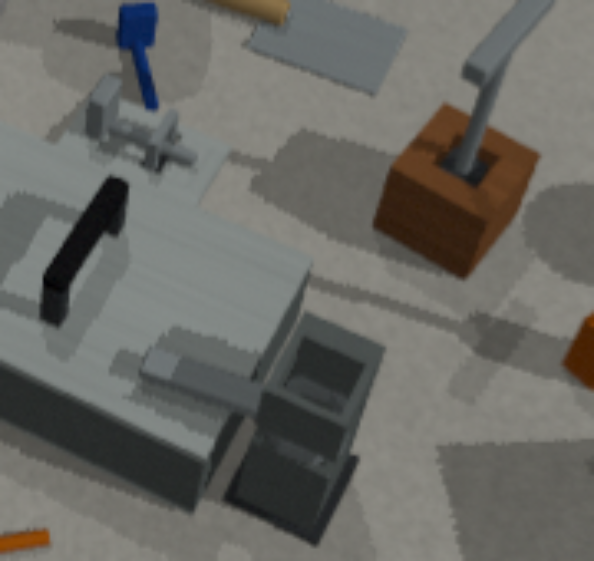

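The crop confirms both choices: the steel pin with its grip plate at (100,105), through the staple at (165,140); the grey key in the wooden stand at (465,165); and the shaft mouth at (325,365). I'll write a helper that gives offsets, then move.

```bash
cat >> h.py <<'E'
from scipy.spatial.transform import Rotation as Ro
def rows(x,y,z,yaw):
    o=env.get_obs(); R=Ro.from_euler('xyz',o['tool_rot'],degrees=True).as_matrix()
    d=R.T@(np.array([x,y,z])-o['tool_pos'])*100
    t=-((yaw-o['tool_rot'][2]+180)%360-180)
    print('dp',np.round(d,2),'twist',round(t,1),'| at',np.round(o['tool_pos'],4),np.round(o['tool_rot'],1),'F',np.round(o['force'],1),'q7',round(o['qpos'][6],1),'w',round(o['grip_width'],4),'t',o['time_s'])
E
python3 -c "
from h import *
rows(.6,-.25,.25,60)"
```

```text
dp [ 50.93 -24.57  -2.8 ] twist -44.2 | at [ 0.1768 -0.625   0.2217] [-179.9    0.    15.8] F [-0.7  0.3 -0.4] q7 -3.3 w 0.0869 t 0.15
```

```bash
python3 -m jog '[{"dp":[51,-24.5,-3],"twist":-44,"fingers":1},{"dp":[51,-24.5,-3],"twist":-44,"fingers":1},{"dp":[51,-24.5,-3],"twist":-44,"fingers":1},{"dp":[51,-24.5,-3],"twist":-44,"fingers":1},{"dp":[51,-24.5,-3],"twist":-44,"fingers":1},{"dp":[51,-24.5,-3],"twist":-44,"fingers":1},{"dp":[51,-24.5,-3],"twist":-44,"fingers":1},{"dp":[51,-24.5,-3],"twist":-44,"fingers":1}]'; python3 -c "
from h import *
rows(.6,.12,.28,100)"
```

```text
time_s: 1.15
tool_pos: [0.5522, -0.2936, 0.249]
tool_rot: [-180.0, 0.0, 59.8]
force: [0.2, -1.2, 0.2]
grip_width: 0.0871
grasp_force: 0.0
dp [ 38.14 -16.69  -3.12] twist -40.2 | at [ 0.5522 -0.2936  0.249 ] [-180.     0.    59.8] F [ 0.2 -1.2  0.2] q7 -9.9 w 0.0871 t 1.15
```

```bash
python3 -m jog '[{"dp":[47,-22,-4],"twist":-40,"fingers":1},{"dp":[47,-22,-4],"twist":-40,"fingers":1},{"dp":[47,-22,-4],"twist":-40,"fingers":1},{"dp":[47,-22,-4],"twist":-40,"fingers":1},{"dp":[47,-22,-4],"twist":-40,"fingers":1},{"dp":[47,-22,-4],"twist":-40,"fingers":1},{"dp":[47,-22,-4],"twist":-40,"fingers":1},{"dp":[47,-22,-4],"twist":-40,"fingers":1}]'; python3 -c "
from h import *
rows(.55,.25,.28,100)
c=cam('wrist');save(c,'w1'); np.savez('w1.npz',pixels=c['pixels'],P=cloud(c))"
```

```text
time_s: 2.15
tool_pos: [0.5956, 0.2031, 0.2874]
tool_rot: [180.0, 0.0, 99.8]
force: [1.1, -0.2, 0.3]
grip_width: 0.0873
grasp_force: 0.0
dp [ 5.39 -3.7   0.74] twist -0.2 | at [0.5956 0.2031 0.2874] [180.    0.   99.8] F [ 1.1 -0.2  0.3] q7 -21.4 w 0.0873 t 2.15
```

View pics/w1.png

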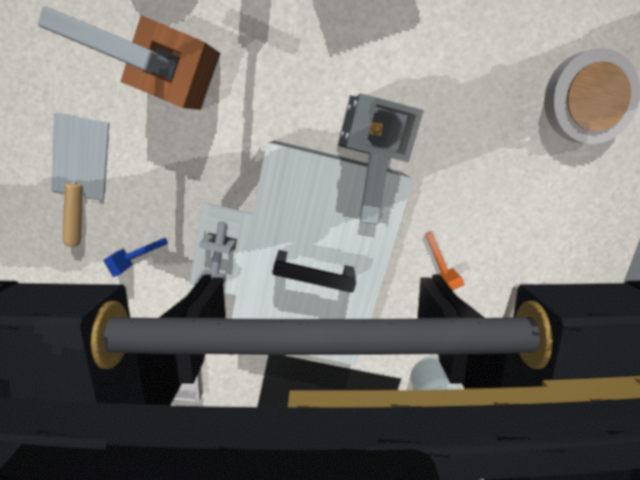

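The wrist view shows the brass stem at (377,128) inside the shaft mouth, the keeper bar ending at about (371,222), the stand at (170,62), and the pin from (218,262) to (218,228).

Run:
```python
from h import *
c=cam('wrist'); px=c['pixels']; P=cloud(c)
hsv=cv2.cvtColor(px,cv2.COLOR_BGR2HSV)
m=np.zeros((480,640),bool); m[95:165,335:430]=1
b=m&(hsv[...,1]>110)&(hsv[...,0]>8)&(hsv[...,0]<30)
yx=np.argwhere(b); uv=yx[:,::-1].mean(0); print('brass',len(yx),uv,onplane(c,[uv],.03),'z',np.nanmedian(P[b][:,2]))
def rect(name,q):
    g=np.round(q[:,:2]/.001).astype(int); g0=g.min(0)-3; im=np.zeros(g.max(0)-g0+4,np.uint8); im[tuple((g-g0).T)]=255
    im=cv2.morphologyEx(im,cv2.MORPH_CLOSE,np.ones((5,5)));im=cv2.morphologyEx(im,cv2.MORPH_OPEN,np.ones((3,3)))
    n,l,s,_=cv2.connectedComponentsWithStats(im); k=1+np.argmax(s[1:,4])
    r=cv2.minAreaRect(((np.argwhere(l==k)+g0)*.001).astype(np.float32)); print(name,len(q),np.round(r[0],4),np.round(r[1],4),round(r[2],2),'z',np.median(q[:,2]).round(4))
z=P[...,2]; rect('shaft',P[m&(z>.108)&(z<.121)])
# bore: pixels deep in the mouth -> cast boundary at rim height
d=(m&((z<.105))).astype(np.uint8); n,l,s,ce=cv2.connectedComponentsWithStats(d)
k=l[127,380]; print('bore px',s[k] if k else None)
if k:
    q=onplane(c,np.argwhere(l==k)[:,::-1],.115); r=cv2.minAreaRect(q[:,:2].astype(np.float32)); print('bore',r)
k=np.zeros_like(m); k[150:235,345:400]=1
rect('keeper',P[k&(z>.072)&(z<.083)])
k=np.zeros_like(m); k[140:275,180:415]=1
rect('lid+',P[k&(z>.058)&(z<.069)])
k=np.zeros_like(m); k[10:115,110:225]=1; rect('stand',P[k&(z>.053)&(z<.066)])
k=np.zeros_like(m); k[0:80,30:185]=1; rect('bar',P[k&(z>.165)&(z<.182)])
k=np.zeros_like(m); k[210:285,195:245]=1; rect('pinplate',P[k&(z>.088)&(z<.11)]); rect('pinall',P[k&(z>.069)&(z<.082)])
```

```text
brass 101 [376.7029703  143.43564356] [[0.64079455 0.28307745 0.03      ]] z 0.029981016930266727
shaft 1579 [0.636  0.2845] [0.043 0.056] 90.0 z 0.1163
bore px [ 367  124   47   41 1398]
bore ((0.6393802165985107, 0.28300511837005615), (0.032641008496284485, 0.03199072554707527), 85.66166687011719)
keeper 1322 [0.6436 0.2278] [0.019  0.0633] 2.94 z 0.0782
lid+ 15793 [0.5749 0.1976] [0.2229 0.1214] 10.41 z 0.0653
stand 3692 [0.4268 0.3093] [0.0657 0.066 ] 77.32 z 0.0612
bar 2446 [0.4261 0.3089] [0.0153 0.0808] 75.96 z 0.1772
pinplate 32 [0.503 0.146] [0.004 0.018] 90.0 z 0.0882
pinall 400 [0.5    0.1571] [0.0227 0.0144] 83.66 z 0.0736
```

```bash
python3 -c "
from h import *
rows(.426,.309,.24,166)"; python3 -m jog '[{"dp":[0,0,0],"twist":0,"fingers":1}]'
```

```text
dp [ 12.55 -14.61   4.85] twist -65.4 | at [0.5927 0.2121 0.2877] [-180.    -0.4  100.6] F [-0.9  0.8  0.4] q7 -21.2 w 0.0869 t 2.25
time_s: 2.38
tool_pos: [0.5952, 0.2024, 0.2869]
tool_rot: [-179.9, 0.0, 99.9]
force: [-0.2, 0.1, -0.1]
grip_width: 0.0872
grasp_force: 0.0
```

```bash
python3 -m jog '[{"dp":[13.4,-14.8,4.7],"twist":-66,"fingers":1},{"dp":[13.4,-14.8,4.7],"twist":-66,"fingers":1},{"dp":[13.4,-14.8,4.7],"twist":-66,"fingers":1},{"dp":[13.4,-14.8,4.7],"twist":-66,"fingers":1},{"dp":[13.4,-14.8,4.7],"twist":-66,"fingers":1},{"dp":[13.4,-14.8,4.7],"twist":-66,"fingers":1},{"dp":[13.4,-14.8,4.7],"twist":-66,"fingers":1},{"dp":[13.4,-14.8,4.7],"twist":-66,"fingers":1}]'; python3 -m jog '[{"dp":[0,0,0],"twist":0,"fingers":1},{"dp":[0,0,0],"twist":0,"fingers":1}]'; python3 -c "
from h import *
rows(.426,.309,.151,166)"
```

```text
time_s: 3.38
tool_pos: [0.4276, 0.3073, 0.2403]
tool_rot: [-180.0, 0.0, 165.5]
force: [-0.5, 0.2, 0.6]
grip_width: 0.0871
grasp_force: 0.0
time_s: 3.62
tool_pos: [0.427, 0.3084, 0.2404]
tool_rot: [-180.0, -0.0, 165.7]
force: [-0.1, -0.3, -0.9]
grip_width: 0.0869
grasp_force: 0.0
dp [0.11 0.03 8.94] twist -0.3 | at [0.427  0.3084 0.2404] [-180.    -0.   165.7] F [-0.1 -0.3 -0.9] q7 31.4 w 0.0869 t 3.625
```

Descend and grip, then test lift.

```bash
python3 -m jog '[{"dp":[0.1,0,4],"twist":0,"fingers":1},{"dp":[0.1,0,7],"twist":0,"fingers":1},{"dp":[0.1,0,8.9],"twist":0,"fingers":1},{"dp":[0.1,0,8.9],"twist":0,"fingers":1},{"dp":[0.1,0,8.9],"twist":0,"fingers":0.1},{"dp":[0.1,0,8.9],"twist":0,"fingers":0.1},{"dp":[0.1,0,8.9],"twist":0,"fingers":0},{"dp":[0.1,0,8.9],"twist":0,"fingers":0}]' 50;  python3 -m jog '[{"dp":[0,0,0],"twist":0,"fingers":0},{"dp":[0,0,0],"twist":0,"fingers":0},{"dp":[0,0,0],"twist":0,"fingers":0}]'
```

```text
time_s: 4.62
tool_pos: [0.4262, 0.3088, 0.1518]
tool_rot: [180.0, 0.0, 165.8]
force: [-0.1, 0.2, -0.5]
grip_width: 0.055
grasp_force: 0.0
time_s: 5.0
tool_pos: [0.426, 0.3088, 0.1514]
tool_rot: [-180.0, -0.0, 165.8]
force: [-0.7, 0.2, 0.4]
grip_width: 0.025
grasp_force: 0.0
```

```bash
python3 -m jog '[{"dp":[0,0,0],"twist":0,"fingers":0},{"dp":[0,0,0],"twist":0,"fingers":0},{"dp":[0,0,0],"twist":0,"fingers":0},{"dp":[0,0,0],"twist":0,"fingers":0}]';  python3 -m jog '[{"dp":[0,0,-2],"twist":0,"fingers":0},{"dp":[0,0,-4],"twist":0,"fingers":0},{"dp":[0,0,-6],"twist":0,"fingers":0},{"dp":[0,0,-9],"twist":0,"fingers":0},{"dp":[0,0,-12],"twist":0,"fingers":0},{"dp":[0,0,-13.5],"twist":0,"fingers":0},{"dp":[0,0,-13.5],"twist":0,"fingers":0},{"dp":[0,0,-13.5],"twist":0,"fingers":0}]'; python3 -c "
from h import *
rows(.64,.283,.287,93)"
```

```text
time_s: 5.5
tool_pos: [0.4259, 0.3087, 0.1514]
tool_rot: [-180.0, -0.0, 165.8]
force: [1.4, 0.1, -0.1]
grip_width: 0.0137
grasp_force: 50.0
time_s: 6.5
tool_pos: [0.4256, 0.3083, 0.2854]
tool_rot: [-179.9, -0.1, 165.8]
force: [0.0, -0.1, -3.7]
grip_width: 0.0132
grasp_force: 50.0
dp [-21.41   2.81  -0.19] twist 72.8 | at [0.4256 0.3083 0.2854] [-1.799e+02 -1.000e-01  1.658e+02] F [ 0.  -0.1 -3.7] q7 32.7 w 0.0132 t 6.5
```

```bash
python3 -m jog '[{"dp":[-3,0.4,0],"twist":10,"fingers":0},{"dp":[-6,0.8,0],"twist":20,"fingers":0},{"dp":[-9,1.2,0],"twist":30,"fingers":0},{"dp":[-12,1.6,0],"twist":40,"fingers":0},{"dp":[-15,2,0],"twist":50,"fingers":0},{"dp":[-18,2.4,0],"twist":60,"fingers":0},{"dp":[-20,2.6,0],"twist":68,"fingers":0},{"dp":[-21.4,2.8,0],"twist":73,"fingers":0}]'; python3 -m jog '[{"dp":[0,0,0],"twist":0,"fingers":0},{"dp":[0,0,0],"twist":0,"fingers":0},{"dp":[0,0,0],"twist":0,"fingers":0}]'
python3 - <<'E'
from h import *
rows(.64,.283,.287,93)
for n in('scene','side'):
    c=cam(n); P=cloud(c); z=P[...,2]
    # foot points and shank vertical check
    for lo,hi,w in ((.14,.175,'foot'),(.19,.28,'shank')):
        m=(z>lo)&(z<hi)&(np.hypot(P[...,0]-.64,P[...,1]-.283)<.03); q=P[m]; print(n,w,len(q),np.nanmean(q,0).round(4),np.ptp(q,0).round(3) if len(q) else '')
    save(c,n+'1')
E
```

```text
time_s: 7.5
tool_pos: [0.6409, 0.2826, 0.2838]
tool_rot: [-179.8, 0.1, 92.6]
force: [-0.6, 0.6, -2.5]
grip_width: 0.0134
grasp_force: 50.0
time_s: 7.88
tool_pos: [0.6395, 0.2838, 0.2864]
tool_rot: [-180.0, 0.0, 92.9]
force: [0.1, 0.0, -3.5]
grip_width: 0.0129
grasp_force: 50.0
dp [-0.09  0.05 -0.06] twist -0.1 | at [0.6395 0.2838 0.2864] [-180.     0.    92.9] F [ 0.1  0.  -3.5] q7 -34.6 w 0.0129 t 7.875
scene foot 185 [0.6501 0.2865 0.1573] [0.005 0.022 0.035]
scene shank 173 [0.6428 0.2862 0.2215] [0.013 0.012 0.064]
side foot 199 [0.6344 0.2912 0.1582] [0.025 0.028 0.035]
side shank 195 [0.637  0.287  0.2365] [0.011 0.013 0.088]
```

```bash
python3 -m jog '[{"dp":[-0.1,0.05,1],"twist":0,"fingers":0},{"dp":[-0.1,0.05,3],"twist":0,"fingers":0},{"dp":[-0.1,0.05,5],"twist":0,"fingers":0},{"dp":[-0.1,0.05,7],"twist":0,"fingers":0},{"dp":[-0.1,0.05,8.5],"twist":0,"fingers":0},{"dp":[-0.1,0.05,9.5],"twist":0,"fingers":0},{"dp":[-0.1,0.05,9.5],"twist":0,"fingers":0}]'; python3 -m jog '[{"dp":[0,0,0.7],"twist":0,"fingers":0},{"dp":[0,0,1.4],"twist":0,"fingers":0},{"dp":[0,0,1.4],"twist":0,"fingers":0}]'
```

```text
time_s: 8.85
tool_pos: [0.6406, 0.2822, 0.1905]
tool_rot: [-179.9, 0.0, 92.8]
force: [-0.1, 1.0, -2.5]
grip_width: 0.0134
grasp_force: 50.0
time_s: 9.22
tool_pos: [0.6405, 0.2822, 0.1767]
tool_rot: [-179.9, 0.0, 92.8]
force: [0.3, -0.9, -2.2]
grip_width: 0.0134
grasp_force: 50.0
```

```bash
python3 -m jog '[{"dp":[0,0,0.6],"twist":0,"fingers":0},{"dp":[0,0,1],"twist":0,"fingers":0},{"dp":[0,0,1],"twist":0,"fingers":0},{"dp":[0,0,1],"twist":0,"fingers":0}]'
```

```text
time_s: 9.72
tool_pos: [0.6409, 0.2825, 0.1675]
tool_rot: [180.0, 0.0, 92.8]
force: [1.5, -0.1, -2.9]
grip_width: 0.0133
grasp_force: 50.0
```

```bash
python3 -m jog '[{"dp":[0,0,0.5],"twist":0,"fingers":0},{"dp":[0,0,1],"twist":0,"fingers":0},{"dp":[0,0,1.5],"twist":0,"fingers":0},{"dp":[0,0,1.5],"twist":0,"fingers":0},{"dp":[0,0,1.5],"twist":0,"fingers":0}]'
```

```text
time_s: 10.35
tool_pos: [0.6408, 0.2824, 0.1523]
tool_rot: [-180.0, 0.0, 92.8]
force: [1.1, -0.1, -2.2]
grip_width: 0.0136
grasp_force: 50.0
```

```bash
python3 -m jog '[{"dp":[0,0,0.1],"twist":-9,"fingers":0},{"dp":[0,0,0.1],"twist":-18,"fingers":0},{"dp":[0,0,0.1],"twist":-27,"fingers":0},{"dp":[0,0,0.1],"twist":-36,"fingers":0},{"dp":[0,0,0.1],"twist":-45,"fingers":0},{"dp":[0,0,0.1],"twist":-54,"fingers":0},{"dp":[0,0,0.1],"twist":-63,"fingers":0},{"dp":[0,0,0.1],"twist":-72,"fingers":0}]' 60; python3 -m jog '[{"dp":[0,0,0],"twist":0,"fingers":0},{"dp":[0,0,0],"twist":0,"fingers":0}]'
python3 - <<'E'
from h import *
rows(.64,.283,.151,165)
for n in ('scene','side'):
    c=cam(n); P=cloud(c); d=np.hypot(P[...,0]-.640,P[...,1]-.283); m=(P[...,2]>.070)&(P[...,2]<.081)&(d>.04)&(d<.1); q=P[m]-[.64,.283,0]
    a=np.degrees(np.arctan2(q[:,1],q[:,0])); print(n,len(q),np.percentile(a,[5,25,50,75,95]).round(1) if len(q) else '')
    save(c,n+'2')
E
```

```text
time_s: 11.35
tool_pos: [0.6409, 0.2823, 0.1516]
tool_rot: [-180.0, -0.0, 165.0]
force: [-0.2, 0.0, -2.6]
grip_width: 0.0133
grasp_force: 60.1
time_s: 11.6
tool_pos: [0.6409, 0.2824, 0.1515]
tool_rot: [-180.0, 0.0, 164.6]
force: [-0.3, 0.7, -2.1]
grip_width: 0.0134
grasp_force: 60.0
dp [0.1  0.04 0.05] twist -0.4 | at [0.6409 0.2824 0.1515] [-180.     0.   164.6] F [-0.3  0.7 -2.1] q7 30.1 w 0.0134 t 11.6
scene 327 [-41.2 -37.3 -33.  -29.  -24.7]
side 103 [-42.1 -38.7 -34.8 -31.  -28.4]
```

```bash
python3 -m jog '[{"dp":[0,0,0],"twist":-4,"fingers":0},{"dp":[0,0,0],"twist":-9,"fingers":0},{"dp":[0,0,0],"twist":-9,"fingers":0},{"dp":[0,0,0],"twist":-9,"fingers":0}]'
python3 - <<'E'
from h import *
rows(.64,.283,.151,165); print(env.get_obs()['wrist_torque'])
for n in ('scene','side'):
    c=cam(n); P=cloud(c); d=np.hypot(P[...,0]-.640,P[...,1]-.283); m=(P[...,2]>.070)&(P[...,2]<.081)&(d>.04)&(d<.1); q=P[m]-[.64,.283,0]
    a=np.degrees(np.arctan2(q[:,1],q[:,0])); print(n,len(q),np.percentile(a,[5,25,50,75,95]).round(1) if len(q) else '')
E
```

```text
time_s: 12.2
tool_pos: [0.6409, 0.2825, 0.1515]
tool_rot: [-180.0, 0.0, 173.7]
force: [0.4, -0.4, -1.3]
grip_width: 0.0134
grasp_force: 60.0
dp [0.09 0.04 0.05] twist 8.7 | at [0.6409 0.2825 0.1515] [-180.     0.   173.7] F [ 0.4 -0.4 -1.3] q7 38.4 w 0.0134 t 12.2
[ 0.04801467 -0.02650323 -0.1443137 ]
scene 331 [-32.5 -29.  -24.8 -20.8 -16.5]
side 119 [-33.9 -30.  -25.3 -21.6 -19.1]
```

```bash
python3 -m jog '[{"dp":[0,0,0],"twist":7,"fingers":0},{"dp":[0,0,0],"twist":8,"fingers":0},{"dp":[0,0,-1.5],"twist":8,"fingers":0},{"dp":[0,0,-4],"twist":8,"fingers":0},{"dp":[0,0,-7],"twist":8,"fingers":0},{"dp":[0,0,-10.5],"twist":8,"fingers":0},{"dp":[0,0,-13.5],"twist":8,"fingers":0},{"dp":[0,0,-13.5],"twist":8,"fingers":0}]'
python3 - <<'E'
from h import *
rows(.4262,.3088,.287,165)
for n in ('scene','side'):
    c=cam(n); P=cloud(c); d=np.hypot(P[...,0]-.640,P[...,1]-.283); m=(P[...,2]>.070)&(P[...,2]<.081)&(d>.04)&(d<.1); q=P[m]-[.64,.283,0]
    a=np.degrees(np.arctan2(q[:,1],q[:,0])); print(n,len(q),np.percentile(a,[5,25,50,75,95]).round(1) if len(q) else '')
E
```

```text
time_s: 13.3
tool_pos: [0.6416, 0.2838, 0.29]
tool_rot: [179.8, 0.2, 165.9]
force: [0.7, 0.1, -2.8]
grip_width: 0.013
grasp_force: 60.0
dp [21.5  -2.83  0.21] twist 0.9 | at [0.6416 0.2838 0.29  ] [179.8   0.2 165.9] F [ 0.7  0.1 -2.8] q7 33.8 w 0.013 t 13.3
scene 328 [-32.9 -28.9 -24.8 -20.7 -16.9]
side 127 [-33.4 -29.5 -25.  -21.3 -18.7]
```

```bash
python3 -m jog '[{"dp":[3,-0.4,0],"twist":0,"fingers":0},{"dp":[7,-0.9,0],"twist":0,"fingers":0},{"dp":[11,-1.4,0],"twist":0,"fingers":0},{"dp":[15,-2,0],"twist":0,"fingers":0},{"dp":[19,-2.5,0],"twist":0,"fingers":0},{"dp":[21.5,-2.8,0],"twist":0,"fingers":0},{"dp":[21.5,-2.8,0],"twist":0,"fingers":0},{"dp":[21.5,-2.8,0],"twist":0,"fingers":0}]'; python3 -m jog '[{"dp":[0,0,0],"twist":0,"fingers":0},{"dp":[0,0,0],"twist":0,"fingers":0}]'; python3 -c "
from h import *
rows(.426,.3088,.1515,166)
c=cam('side');c2=cam('scene');cv2.imwrite('pics/st.png',np.hstack([cv2.resize(c['pixels'][230:400,260:420],(380,404)),cv2.resize(c2['pixels'][140:310,410:570],(380,404))]))"
```

```text
time_s: 14.4
tool_pos: [0.4262, 0.3069, 0.2855]
tool_rot: [-179.9, -0.0, 165.7]
force: [0.9, -1.1, -3.1]
grip_width: 0.0134
grasp_force: 60.0
time_s: 14.65
tool_pos: [0.426, 0.3078, 0.2861]
tool_rot: [180.0, -0.1, 165.8]
force: [-0.6, 0.1, -1.1]
grip_width: 0.0134
grasp_force: 60.0
dp [1.000e-02 9.000e-02 1.346e+01] twist -0.2 | at [0.426  0.3078 0.2861] [ 1.800e+02 -1.000e-01  1.658e+02] F [-0.6  0.1 -1.1] q7 31.2 w 0.0134 t 14.65
```

View pics/st.png

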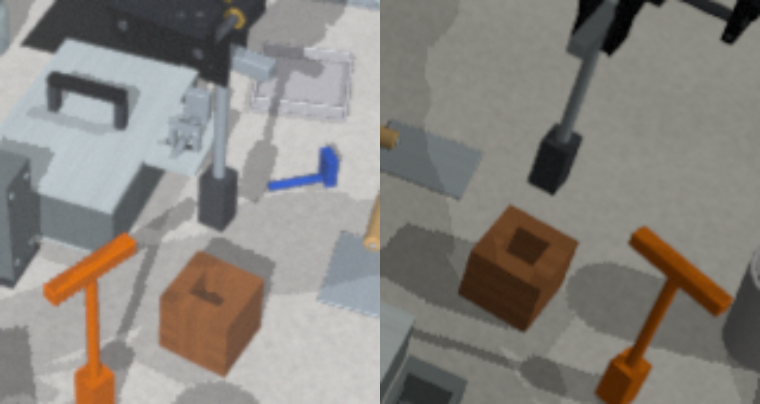

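The key hangs upright over the empty stand: foot at (215,200) in the left half and (553,160) in the right, with the well at (208,290) and (527,245). Lower it.

```bash
python3 -m jog '[{"dp":[0,0.1,2],"twist":0,"fingers":0},{"dp":[0,0.1,4.5],"twist":0,"fingers":0},{"dp":[0,0.1,7],"twist":0,"fingers":0},{"dp":[0,0.1,9],"twist":0,"fingers":0},{"dp":[0,0.1,10.5],"twist":0,"fingers":0},{"dp":[0,0.1,12],"twist":0,"fingers":0},{"dp":[0,0.1,13.2],"twist":0,"fingers":0},{"dp":[0,0.1,13.2],"twist":0,"fingers":0}]'; python3 -m jog '[{"dp":[0,0,0.1],"twist":0,"fingers":0},{"dp":[0,0,0.1],"twist":0,"fingers":0}]'
```

```text
time_s: 15.75
tool_pos: [0.4254, 0.3087, 0.1536]
tool_rot: [-179.9, -0.1, 165.8]
force: [0.8, 0.9, -1.6]
grip_width: 0.0136
grasp_force: 60.0
time_s: 16.0
tool_pos: [0.4261, 0.3093, 0.1539]
tool_rot: [180.0, 0.0, 165.8]
force: [0.3, -0.5, -1.8]
grip_width: 0.0135
grasp_force: 60.0
```

```bash
python3 -m jog '[{"dp":[0,0,0.3],"twist":0,"fingers":0},{"dp":[0,0,0.3],"twist":0,"fingers":0},{"dp":[0,0,0.3],"twist":0,"fingers":0.35},{"dp":[0,0,0.3],"twist":0,"fingers":0.5},{"dp":[0,0,0.3],"twist":0,"fingers":0.6},{"dp":[0,0,0.3],"twist":0,"fingers":0.7},{"dp":[0,0,0.3],"twist":0,"fingers":0.8}]'; python3 -m jog '[{"dp":[0,0,-3],"twist":0,"fingers":0.9},{"dp":[0,0,-6],"twist":0,"fingers":0.9},{"dp":[0,0,-9],"twist":0,"fingers":0.9},{"dp":[0,0,-12],"twist":0,"fingers":0.9},{"dp":[0,0,-12],"twist":0,"fingers":0.9}]';python3 - <<'E'
from h import *
rows(.5,.1,.2,90)
for n in ('scene','side'):
    c=cam(n); P=cloud(c); 
    for lo,hi,w in((.15,.185,'bar'),(.07,.15,'shank')):
        d=np.hypot(P[...,0]-.426,P[...,1]-.309); m=(P[...,2]>lo)&(P[...,2]<hi)&(d<.06); q=P[m]; print(n,w,len(q),q.mean(0).round(4))
    # pin & lid/staple
    m=(P[...,2]>.070)&(P[...,2]<.13)&(P[...,0]>.46)&(P[...,0]<.535)&(P[...,1]>.07)&(P[...,1]<.22); q=P[m]; 
    y=np.argwhere(m); print(y.min(0),y.max(0)); 
    hi=q[q[:,2]>.085]; print('high',len(hi),hi.min(0).round(3),hi.max(0).round(3),hi.mean(0).round(4))
    save(c,n+'3'); np.savez(n+'3.npz',P=P,pixels=c['pixels'])
a=cv2.resize(cv2.imread('pics/scene3.png')[205:265,330:410],(400,300),interpolation=cv2.INTER_CUBIC);b=cv2.resize(cv2.imread('pics/side3.png')[245:305,310:390],(400,300),interpolation=cv2.INTER_CUBIC);cv2.imwrite('pics/pin.png',np.hstack([a,b]))
E
```

```text
time_s: 16.88
tool_pos: [0.4258, 0.309, 0.1503]
tool_rot: [-180.0, -0.0, 165.8]
force: [0.6, 0.5, 0.9]
grip_width: 0.0553
grasp_force: 0.0
time_s: 17.5
tool_pos: [0.4267, 0.31, 0.2724]
tool_rot: [179.9, 0.2, 165.8]
force: [0.1, 0.2, 1.0]
grip_width: 0.0779
grasp_force: 0.0
dp [-12.24 -18.58   7.24] twist 75.8 | at [0.4267 0.31   0.2724] [179.9   0.2 165.8] F [0.1 0.2 1. ] q7 30.5 w 0.0779 t 17.5
scene bar 338 [0.4317 0.3104 0.1736]
scene shank 140 [0.4297 0.3111 0.1066]
[218 356] [244 388]
high 118 [0.487 0.103 0.085] [0.516 0.152 0.1  ] [0.5015 0.1184 0.0929]
side bar 428 [0.424  0.3125 0.1715]
side shank 153 [0.4245 0.3121 0.111 ]
[268 331] [295 348]
high 27 [0.486 0.103 0.085] [0.512 0.151 0.099] [0.4931 0.1289 0.0893]
```

View pics/pin.png

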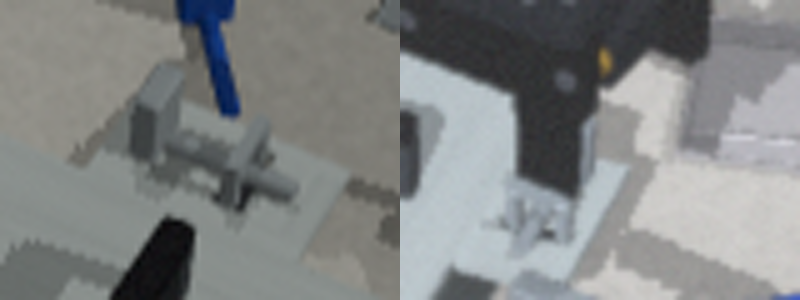

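```bash
python3 - <<'E'
from h import *
A=[np.load(n+'3.npz') for n in('scene','side')]
hi=[];
for a in A:
    P=a['P'].reshape(-1,3); m=(P[:,2]>.090)&(P[:,2]<.104)&(abs(P[:,0]-.5)<.03)&(abs(P[:,1]-.11)<.022); q=P[m]; print('plate',len(q),q.mean(0) if len(q) else '', cv2.minAreaRect(q[:,:2].astype(np.float32)) if len(q)>5 else '')
    m=(P[:,2]>.068)&(P[:,2]<.085)&(abs(P[:,0]-.5)<.015)&(P[:,1]>.118)&(P[:,1]<.19); q=P[m]; print('bar',len(q),q.mean(0),q.max(0), np.degrees(np.arctan(np.polyfit(q[:,1],q[:,0],1)[0])))
def comb(name,c,h,lo,hi):
    Q=[]
    for a in A:
        P=a['P'].reshape(-1,3); m=(P[:,2]>lo)&(P[:,2]<hi)&(abs(P[:,0]-c[0])<h[0])&(abs(P[:,1]-c[1])<h[1]); Q.append(P[m])
        r=cv2.minAreaRect(Q[-1][:,:2].astype(np.float32)) ; print(name,len(Q[-1]),np.round(r[0],4),np.round(r[1],4),round(r[2],1))
B=[np.load(n+'0.npz') for n in('scene','side')]
A=B
comb('dish',(.46,-.05),(.085,.075),.008,.03)
comb('tray',(.48,-.31),(.12,.14),.007,.03)
E
python3 -m jog '[{"dp":[-11,-16,3],"twist":40,"fingers":0.6},{"dp":[-11,-16,3],"twist":80,"fingers":0.6},{"dp":[-11,-16,3],"twist":80,"fingers":0.6},{"dp":[-11,-16,3],"twist":80,"fingers":0.6},{"dp":[-11,-16,3],"twist":80,"fingers":0.6},{"dp":[-11,-16,3],"twist":80,"fingers":0.6},{"dp":[-11,-16,3],"twist":80,"fingers":0.6},{"dp":[-11,-16,3],"twist":80,"fingers":0.6}]'
```

```text
plate 77 [0.50066317 0.1100484  0.09608364] ((0.4990157186985016, 0.10945297032594681), (0.011989750899374485, 0.024808114394545555), 86.36418914794922)
bar 128 [0.50234    0.14499962 0.07390006] [0.51490124 0.16879326 0.08492728] 2.344144780749525
plate 9 [0.48704467 0.1083172  0.09483133] ((0.48686835169792175, 0.10798832029104233), (0.009911772795021534, 0.0021863114088773727), 83.25111389160156)
bar 89 [0.50014821 0.15024584 0.07565358] [0.51438507 0.17127416 0.08490502] -4.086985270700323
dish 517 [ 0.4282 -0.0503] [0.1027 0.1028] 5.9
dish 362 [ 0.4266 -0.053 ] [0.1002 0.1096] 8.0
tray 859 [ 0.485  -0.3186] [0.2263 0.2088] 1.0
tray 498 [ 0.4681 -0.3232] [0.2196 0.2456] 11.2
time_s: 18.6
tool_pos: [0.4923, 0.1266, 0.2388]
tool_rot: [-179.8, 0.0, 85.6]
force: [-0.8, -0.7, 0.1]
grip_width: 0.0519
grasp_force: 0.0
```

```bash
python3 -m jog '[{"dp":[-1.7,0.8,6],"twist":0,"fingers":0.6},{"dp":[-1.7,0.8,10],"twist":0,"fingers":0.6},{"dp":[-1.7,0.8,10],"twist":0,"fingers":0.6},{"dp":[-1.7,0.8,10],"twist":0,"fingers":0.6}]'
python3 - <<'E'
from h import *
rows(.499,.1095,.074,86.2)
c=cam('wrist');save(c,'w2')
E
```

```text
time_s: 19.1
tool_pos: [0.5003, 0.1101, 0.1413]
tool_rot: [180.0, -0.0, 85.8]
force: [0.3, 0.3, 0.4]
grip_width: 0.052
grasp_force: 0.0
dp [-0.07 -0.13  6.73] twist -0.4 | at [0.5003 0.1101 0.1413] [180.   -0.   85.8] F [0.3 0.3 0.4] q7 -26.7 w 0.052 t 19.1
```

View pics/w2.png

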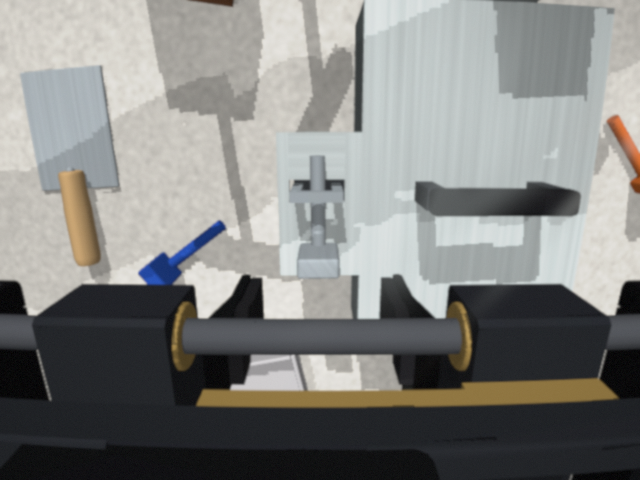

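The grip plate at (319,260) sits centred between the finger pads at about (258,320) and (388,320), and the lid and staple are clear of the fingers. Descend and grip.

```bash
python3 -m jog '[{"dp":[-0.1,-0.1,2.5],"twist":0,"fingers":0.6},{"dp":[-0.1,-0.1,5],"twist":0,"fingers":0.6},{"dp":[-0.1,-0.1,6.7],"twist":0,"fingers":0.6},{"dp":[-0.1,-0.1,6.7],"twist":0,"fingers":0.6},{"dp":[-0.1,-0.1,6.7],"twist":0,"fingers":0},{"dp":[-0.1,-0.1,6.7],"twist":0,"fingers":0},{"dp":[-0.1,-0.1,6.7],"twist":0,"fingers":0},{"dp":[-0.1,-0.1,6.7],"twist":0,"fingers":0}]' 50; python3 -m jog '[{"dp":[0,0,0],"twist":0,"fingers":0},{"dp":[0,0,0],"twist":0,"fingers":0}]'
```

```text
time_s: 20.15
tool_pos: [0.4991, 0.1084, 0.0738]
tool_rot: [180.0, 0.0, 85.8]
force: [-0.4, -0.3, 2.0]
grip_width: 0.0233
grasp_force: 50.0
time_s: 20.4
tool_pos: [0.4991, 0.1084, 0.0738]
tool_rot: [180.0, 0.0, 85.8]
force: [-0.6, -0.7, 3.5]
grip_width: 0.0234
grasp_force: 50.0
```

```bash
python3 -m jog '[{"dp":[-1,0,-0.1],"twist":0,"fingers":0},{"dp":[-2,0,-0.1],"twist":0,"fingers":0},{"dp":[-3,0,-0.1],"twist":0,"fingers":0},{"dp":[-4,0,-0.1],"twist":0,"fingers":0},{"dp":[-5,0,-0.1],"twist":0,"fingers":0},{"dp":[-6,0,-0.2],"twist":0,"fingers":0},{"dp":[-6.2,0,-3],"twist":0,"fingers":0},{"dp":[-6.2,0,-7],"twist":0,"fingers":0}]'
python3 - <<'E'
from h import *
rows(.430,-.078,.1,96)
c=cam('scene');P=cloud(c)
B=np.load('scene0.npz')['P']
for nm,cc in (('dish',(.43,-.05)),):
  for X in (P,B):
    q=X.reshape(-1,3); m=(q[:,2]>.012)&(q[:,2]<.024)&(abs(q[:,0]-cc[0])<.07)&(abs(q[:,1]-cc[1])<.07); r=cv2.minAreaRect(q[m][:,:2].astype(np.float32)); print(m.sum(),r)
save(c,'scene4')
E
```

```text
time_s: 21.4
tool_pos: [0.4933, 0.0459, 0.1433]
tool_rot: [-179.9, -0.0, 85.8]
force: [0.2, -1.2, -0.7]
grip_width: 0.0234
grasp_force: 50.0
dp [-12.82  -5.39   4.35] twist -10.2 | at [0.4933 0.0459 0.1433] [-179.9   -0.    85.8] F [ 0.2 -1.2 -0.7] q7 -17.4 w 0.0234 t 21.4
234 ((0.43298688530921936, -0.050353337079286575), (0.09311626851558685, 0.10195111483335495), 6.782933235168457)
380 ((0.42764729261398315, -0.050737250596284866), (0.10474503040313721, 0.1015625), 7.098399639129639)
```

```bash
python3 -m jog '[{"dp":[-4,-1.7,0],"twist":-5,"fingers":0},{"dp":[-8,-3.4,0],"twist":-11,"fingers":0},{"dp":[-12.8,-5.3,0],"twist":-11,"fingers":0},{"dp":[-12.8,-5.3,2],"twist":-11,"fingers":0},{"dp":[-12.8,-5.3,4],"twist":-11,"fingers":0},{"dp":[-12.8,-5.3,6],"twist":-11,"fingers":0},{"dp":[-12.8,-5.3,8],"twist":-11,"fingers":0},{"dp":[-12.8,-5.3,8],"twist":-11,"fingers":0}]'
python3 - <<'E'
from h import *
rows(.4313,-.0773,.016,97)
c=cam('side');c2=cam('scene');P=cloud(c2);q=P.reshape(-1,3)
cv2.imwrite('pics/d1.png',np.hstack([cv2.resize(c['pixels'][210:310,330:450],(400,333)),cv2.resize(c2['pixels'][140:240,250:370],(400,333))]))
E
```

```text
time_s: 22.45
tool_pos: [0.4308, -0.0769, 0.0623]
tool_rot: [-179.9, -0.1, 96.8]
force: [-0.6, 0.2, -0.2]
grip_width: 0.0238
grasp_force: 50.0
dp [-0.06  0.06  4.63] twist -0.2 | at [ 0.4308 -0.0769  0.0623] [-1.799e+02 -1.000e-01  9.680e+01] F [-0.6  0.2 -0.2] q7 10.9 w 0.0238 t 22.45
```

View pics/d1.png

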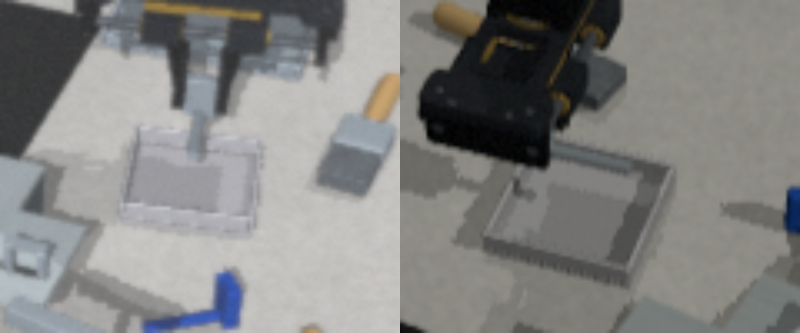

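The pin is held level over the dish, its bar at (197,140) in the left half and the dish centre at about (190,185). Lower and release.

```bash
python3 -m jog '[{"dp":[0,0,2],"twist":0,"fingers":0},{"dp":[0,0,3.5],"twist":0,"fingers":0},{"dp":[0,0,4.4],"twist":0,"fingers":0},{"dp":[0,0,4.6],"twist":0,"fingers":0},{"dp":[0,0,4.6],"twist":0,"fingers":0},{"dp":[0,0,4.6],"twist":0,"fingers":0.4},{"dp":[0,0,4.6],"twist":0,"fingers":0.5},{"dp":[0,0,4.6],"twist":0,"fingers":0.5}]'; python3 -m jog '[{"dp":[0,0,-3],"twist":0,"fingers":0.5},{"dp":[0,0,-7],"twist":0,"fingers":0.5},{"dp":[0,0,-13],"twist":0,"fingers":0.6},{"dp":[0,0,-18],"twist":0,"fingers":0.6},{"dp":[0,0,-18],"twist":0,"fingers":0.6}]'
python3 - <<'E'
from h import *
rows(.599,.1405,.2,176)
c=cam('scene');P=cloud(c).reshape(-1,3)
m=(P[:,2]>.03)&(P[:,2]<.055)&(abs(P[:,0]-.43)<.06)&(abs(P[:,1]+.07)<.06); print('plate',m.sum(),P[m].mean(0),P[m].max(0))
E
```

```text
time_s: 23.55
tool_pos: [0.4323, -0.0773, 0.0177]
tool_rot: [180.0, 0.0, 96.8]
force: [0.3, 0.1, 0.4]
grip_width: 0.0414
grasp_force: 0.0
time_s: 24.18
tool_pos: [0.4348, -0.0778, 0.2014]
tool_rot: [179.6, 0.3, 96.8]
force: [0.3, -1.9, -0.4]
grip_width: 0.0517
grasp_force: 0.0
dp [19.74 18.88  0.16] twist -79.2 | at [ 0.4348 -0.0778  0.2014] [179.6   0.3  96.8] F [ 0.3 -1.9 -0.4] q7 19.7 w 0.0517 t 24.175
plate 58 [ 0.4347622 -0.0750414  0.0362997] [ 0.44604475 -0.06968109  0.04061917]
```

```bash
python3 -m jog '[{"dp":[5,4.5,0],"twist":-10,"fingers":0.6},{"dp":[10,9,0],"twist":-20,"fingers":0.6},{"dp":[15,13.5,0],"twist":-30,"fingers":0.6},{"dp":[19.9,18.2,0],"twist":-40,"fingers":0.6},{"dp":[19.9,18.2,0],"twist":-50,"fingers":0.6},{"dp":[19.9,18.2,0],"twist":-60,"fingers":0.6},{"dp":[19.9,18.2,0],"twist":-70,"fingers":0.6},{"dp":[19.9,18.2,0],"twist":-79,"fingers":0.6}]'; python3 -m jog '[{"dp":[0,0,0],"twist":0,"fingers":0.6},{"dp":[0,0,0],"twist":0,"fingers":0.6}]'
python3 - <<'E'
from h import *
rows(.589,.1415,.082,176)
E
```

```text
time_s: 25.22
tool_pos: [0.5881, 0.1423, 0.1952]
tool_rot: [180.0, -0.2, 176.2]
force: [0.1, -0.1, 0.6]
grip_width: 0.0524
grasp_force: 0.0
time_s: 25.48
tool_pos: [0.5887, 0.142, 0.1964]
tool_rot: [-180.0, -0.1, 175.7]
force: [-0.6, 0.4, 0.3]
grip_width: 0.0521
grasp_force: 0.0
dp [-0.05 -0.04 11.44] twist -0.3 | at [0.5887 0.142  0.1964] [-1.800e+02 -1.000e-01  1.757e+02] F [-0.6  0.4  0.3] q7 50.3 w 0.0521 t 25.475
```

```bash
python3 -m jog '[{"dp":[0,0,4],"twist":0,"fingers":0.6},{"dp":[0,0,8],"twist":0,"fingers":0.6},{"dp":[0,0,11.4],"twist":0,"fingers":0.6},{"dp":[0,0,11.4],"twist":0,"fingers":0.6},{"dp":[0,0,11.4],"twist":0,"fingers":0},{"dp":[0,0,11.4],"twist":0,"fingers":0},{"dp":[0,0,11.4],"twist":0,"fingers":0},{"dp":[0,0,11.4],"twist":0,"fingers":0}]' 60; python3 -m jog '[{"dp":[0,0,0],"twist":0,"fingers":0},{"dp":[0,0,0],"twist":0,"fingers":0},{"dp":[0,0,0],"twist":0,"fingers":0}]'
```

```text
time_s: 26.48
tool_pos: [0.5896, 0.142, 0.084]
tool_rot: [-180.0, 0.1, 175.8]
force: [-0.5, -0.3, -0.6]
grip_width: 0.0197
grasp_force: 0.0
time_s: 26.85
tool_pos: [0.5895, 0.1411, 0.0838]
tool_rot: [-179.9, 0.0, 175.8]
force: [-2.2, -3.7, 4.7]
grip_width: 0.0136
grasp_force: 60.0
```

Lift straight up.

```bash
python3 -m jog '[{"dp":[0,0,-1],"twist":0,"fingers":0},{"dp":[0,0,-2.5],"twist":0,"fingers":0},{"dp":[0,0,-4.5],"twist":0,"fingers":0},{"dp":[0,0,-7],"twist":0,"fingers":0},{"dp":[0,0,-9.5],"twist":0,"fingers":0},{"dp":[0,0,-11],"twist":0,"fingers":0},{"dp":[0,0,-11],"twist":0,"fingers":0},{"dp":[0,0,-11],"twist":0,"fingers":0}]'
python3 - <<'E'
from h import *
rows(.635,-.1393,.193,177)
c=cam('scene');save(c,'sc5')
E
```

```text
time_s: 27.85
tool_pos: [0.5888, 0.1417, 0.1926]
tool_rot: [-180.0, -0.1, 175.8]
force: [-0.1, 1.2, -2.9]
grip_width: 0.0136
grasp_force: 60.0
dp [ -6.67 -27.69  -0.03] twist -1.2 | at [0.5888 0.1417 0.1926] [-1.800e+02 -1.000e-01  1.758e+02] F [-0.1  1.2 -2.9] q7 50.4 w 0.0136 t 27.85
```

View pics/sc5.png

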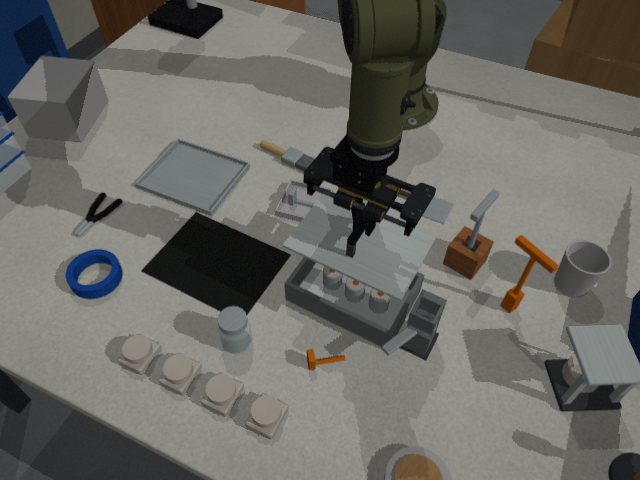

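The lid is held level at (345,250). Three rings show in the chest at (332,275), (355,288) and (380,298); the key stands in its stand and the pin lies in the dish. Carry the lid to the mat.

```bash
python3 -m jog '[{"dp":[-1,-4,0],"twist":0,"fingers":0},{"dp":[-2,-8,0],"twist":-1,"fingers":0},{"dp":[-3,-12.5,0],"twist":-1,"fingers":0},{"dp":[-4,-17,0],"twist":-1,"fingers":0},{"dp":[-5,-21.5,0],"twist":-1,"fingers":0},{"dp":[-6,-25,0],"twist":-1,"fingers":0},{"dp":[-6.7,-27.7,0],"twist":-1,"fingers":0},{"dp":[-6.7,-27.7,0],"twist":-1,"fingers":0}]';python3 -m jog '[{"dp":[0,0,3],"twist":0,"fingers":0},{"dp":[0,0,6.5],"twist":0,"fingers":0},{"dp":[0,0,10],"twist":0,"fingers":0},{"dp":[0,0,13],"twist":0,"fingers":0},{"dp":[0,0,15],"twist":0,"fingers":0},{"dp":[0,0,16],"twist":0,"fingers":0},{"dp":[0,0,16],"twist":0,"fingers":0}]'
```

```text
time_s: 28.9
tool_pos: [0.6353, -0.1432, 0.1916]
tool_rot: [-180.0, -0.1, 176.5]
force: [0.5, -0.5, -3.4]
grip_width: 0.013
grasp_force: 60.0
time_s: 29.78
tool_pos: [0.6357, -0.1388, 0.0333]
tool_rot: [180.0, -0.0, 176.8]
force: [-0.0, 0.1, -2.2]
grip_width: 0.0136
grasp_force: 60.0
```

```bash
python3 -m jog '[{"dp":[0,0,0.2],"twist":0,"fingers":0},{"dp":[0,0,0.5],"twist":0,"fingers":0},{"dp":[0,0,0.5],"twist":0,"fingers":0},{"dp":[0,0,0.4],"twist":0,"fingers":0.4},{"dp":[0,0,0.4],"twist":0,"fingers":0.6},{"dp":[0,0,0.4],"twist":0,"fingers":0.6},{"dp":[0,0,0.4],"twist":0,"fingers":0.6}]';python3 -m jog '[{"dp":[0,0,-4],"twist":0,"fingers":0.7},{"dp":[0,0,-9],"twist":0,"fingers":0.7},{"dp":[0,0,-15],"twist":0,"fingers":0.7},{"dp":[0,0,-21],"twist":0,"fingers":0.7},{"dp":[0,0,-24],"twist":0,"fingers":0.7},{"dp":[0,0,-24],"twist":0,"fingers":0.7}]'
python3 - <<'E'
from h import *
rows(.59,.09,.28,104)
for n in('scene','side'):
    c=cam(n);save(c,n+'6');P=cloud(c);np.savez(n+'6.npz',P=P,pixels=c['pixels']);q=P.reshape(-1,3)
    m=(q[:,2]>.036)&(q[:,2]<.054)&(abs(q[:,0]-.6)<.06)&(abs(q[:,1]-.14)<.1);q=q[m]
    print(n,len(q));
    if len(q)>30:
        im=np.zeros((200,240),np.uint8); g=np.round((q[:,:2]-[.5,.02])*1000).astype(int); im[g[:,0],g[:,1]]=255; im=cv2.morphologyEx(im,cv2.MORPH_CLOSE,np.ones((5,5)))
        k,l,s,ce=cv2.connectedComponentsWithStats(im)
        for i in range(1,k):
            if s[i,4]>150: print(ce[i][::-1]/1000+[.5,.02],s[i])
E
```

```text
time_s: 30.65
tool_pos: [0.6359, -0.1392, 0.0296]
tool_rot: [-180.0, 0.0, 176.8]
force: [0.5, 0.2, 0.4]
grip_width: 0.0455
grasp_force: 0.0
time_s: 31.4
tool_pos: [0.6371, -0.1386, 0.2725]
tool_rot: [-180.0, 0.3, 176.8]
force: [1.0, -1.1, -1.3]
grip_width: 0.061
grasp_force: 0.0
dp [ 5.97 22.56 -0.8 ] twist 72.8 | at [ 0.6371 -0.1386  0.2725] [-180.     0.3  176.8] F [ 1.  -1.1 -1.3] q7 78.1 w 0.061 t 31.4
scene 1044
[0.57386434 0.14308983] [ 105   52   38   41 1091]
[0.59114709 0.09195005] [  54   71   38   40 1081]
[0.6007354  0.19232573] [ 154   80   38   41 1096]
side 623
[0.5718995 0.1429194] [ 102   54   42   38 1005]
[0.58717065 0.09222981] [ 53  70  39  38 879]
[0.59841832 0.19138432] [ 151   80   42   38 1059]
```

Run:
```python
from h import *
c=cam('scene'); print(onplane(c,[(180,140),(249,163),(212,213),(135,182)],.014).round(3), onplane(c,[(180,140),(249,163),(212,213),(135,182)],.014).mean(0))
for n in('scene','side'):
    a=np.load(n+'6.npz');q=a['P'].reshape(-1,3);m=(q[:,2]>.009)&(q[:,2]<.02)&(abs(q[:,0]-.46)<.115)&(abs(q[:,1]+.315)<.125);q=q[m]
    im=np.zeros((300,300),np.uint8); g=np.round((q[:,:2]-[.31,-.465])*1000).astype(int); im[g[:,0],g[:,1]]=255; im=cv2.morphologyEx(im,cv2.MORPH_CLOSE,np.ones((9,9)))
    k,l,s,ce=cv2.connectedComponentsWithStats(im); i=1+np.argmax(s[1:,4]); r=cv2.minAreaRect(np.argwhere(l==i).astype(np.float32)); print(n,np.array(r[0])/1000+[.31,-.465],r[1],r[2])
rows(.589,.092,.2,86)
```

```text
[[ 0.379 -0.407  0.014]
 [ 0.376 -0.218  0.014]
 [ 0.545 -0.211  0.014]
 [ 0.541 -0.416  0.014]] [ 0.46049579 -0.3130741   0.014     ]
scene [ 0.46047308 -0.31758289] (172.16001892089844, 204.37950134277344) 0.45113858580589294
side [ 0.45958597 -0.40633941] (31.990896224975586, 168.9945068359375) 89.5379409790039
dp [ 5.88 22.84  6.8 ] twist 90.8 | at [ 0.6351 -0.1394  0.2679] [-1.800e+02 -1.000e-01  1.768e+02] F [-0.7 -0.  -0.8] q7 78.1 w 0.061 t 31.55
```

```bash
python3 -m jog '[{"dp":[2,6,0],"twist":10,"fingers":0.65},{"dp":[4,12,1],"twist":20,"fingers":0.65},{"dp":[5.9,18,4],"twist":30,"fingers":0.65},{"dp":[5.9,22.8,7],"twist":40,"fingers":0.65},{"dp":[5.9,22.8,9],"twist":50,"fingers":0.65},{"dp":[5.9,22.8,9],"twist":60,"fingers":0.65},{"dp":[5.9,22.8,9],"twist":70,"fingers":0.65},{"dp":[5.9,22.8,9],"twist":80,"fingers":0.65}]';python3 -m jog '[{"dp":[0,0,0],"twist":10.5,"fingers":0.65},{"dp":[0,0,0],"twist":10.5,"fingers":0.65},{"dp":[0,0,0],"twist":10.5,"fingers":0.65}]'
python3 - <<'E'
from h import *
rows(.589,.092,.018,86)
c=cam('wrist');save(c,'w3')
E
```

```text
time_s: 32.55
tool_pos: [0.5884, 0.0913, 0.1774]
tool_rot: [-179.8, -0.0, 96.5]
force: [0.7, -0.2, 0.1]
grip_width: 0.0564
grasp_force: 0.0
time_s: 32.92
tool_pos: [0.589, 0.0916, 0.1785]
tool_rot: [-179.9, 0.0, 86.5]
force: [0.0, -0.4, -0.3]
grip_width: 0.0564
grasp_force: 0.0
dp [ 0.05  0.02 16.05] twist 0.5 | at [0.589  0.0916 0.1785] [-179.9    0.    86.5] F [ 0.  -0.4 -0.3] q7 -27.3 w 0.0564 t 32.925
```

View pics/w3.png

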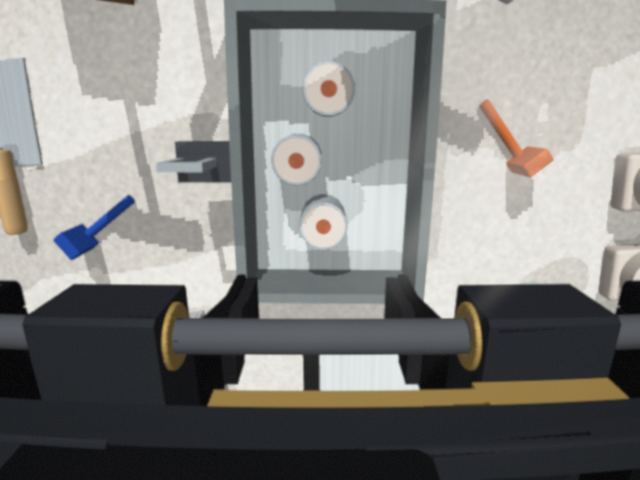

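The three rings are upright at (328,88), (296,160) and (323,224), and the nearest is centred between the fingers. Descend on it and grip.

```bash
python3 -m jog '[{"dp":[0,0,5],"twist":0,"fingers":0.65},{"dp":[0,0,10],"twist":0,"fingers":0.65},{"dp":[0,0,14],"twist":0,"fingers":0.65},{"dp":[0,0,16],"twist":0,"fingers":0.65},{"dp":[0,0,16],"twist":0,"fingers":0.65},{"dp":[0,0,16],"twist":0,"fingers":0.3},{"dp":[0,0,16],"twist":0,"fingers":0.3},{"dp":[0,0,16],"twist":0,"fingers":0.3}]' 30;python3 -m jog '[{"dp":[0,0,0],"twist":0,"fingers":0.3},{"dp":[0,0,-3],"twist":0,"fingers":0.3},{"dp":[0,0,-7],"twist":0,"fingers":0.3},{"dp":[0,0,-10],"twist":0,"fingers":0.3},{"dp":[0,0,-12],"twist":0,"fingers":0.3},{"dp":[0,0,-12],"twist":0,"fingers":0.3}]'
python3 - <<'E'
from h import *
rows(.46,-.375,.15,86)
E
```

```text
time_s: 33.98
tool_pos: [0.5906, 0.0919, 0.0208]
tool_rot: [179.9, 0.0, 86.3]
force: [-0.4, -1.2, 3.5]
grip_width: 0.0374
grasp_force: 30.0
time_s: 34.72
tool_pos: [0.5903, 0.0919, 0.1405]
tool_rot: [179.9, 0.0, 86.3]
force: [-0.5, 0.2, -1.5]
grip_width: 0.0375
grasp_force: 30.0
dp [-47.43  -9.98  -0.98] twist 0.3 | at [0.5903 0.0919 0.1405] [179.9   0.   86.3] F [-0.5  0.2 -1.5] q7 -28.8 w 0.0375 t 34.725
```

```bash
python3 -m jog '[{"dp":[-4,-1,-1],"twist":0,"fingers":0.3},{"dp":[-10,-2,-1],"twist":0,"fingers":0.3},{"dp":[-16,-3.5,-1],"twist":0,"fingers":0.3},{"dp":[-22,-4.7,-1],"twist":0,"fingers":0.3},{"dp":[-28,-6,-1],"twist":0,"fingers":0.3},{"dp":[-34,-7.2,-1],"twist":0,"fingers":0.3},{"dp":[-40,-8.5,-1],"twist":0,"fingers":0.3},{"dp":[-44,-9.3,-1],"twist":0,"fingers":0.3}]';python3 -m jog '[{"dp":[-3.4,-0.7,0],"twist":0,"fingers":0.3},{"dp":[-3.4,-0.7,3],"twist":0,"fingers":0.3},{"dp":[-3.4,-0.7,7],"twist":0,"fingers":0.3},{"dp":[-3.4,-0.7,10],"twist":0,"fingers":0.3},{"dp":[-3.4,-0.7,11],"twist":0,"fingers":0.3},{"dp":[-3.4,-0.7,11],"twist":0,"fingers":0.3}]'
python3 - <<'E'
from h import *
rows(.46,-.375,.0215,86)
E
```

```text
time_s: 35.72
tool_pos: [0.4655, -0.3445, 0.1473]
tool_rot: [-179.8, -0.0, 86.1]
force: [0.8, 0.9, -1.6]
grip_width: 0.0372
grasp_force: 30.0
time_s: 36.48
tool_pos: [0.4587, -0.3743, 0.0385]
tool_rot: [-179.9, -0.1, 86.3]
force: [0.5, -0.6, -1.0]
grip_width: 0.0374
grasp_force: 30.0
dp [-0.07  0.14  1.7 ] twist 0.3 | at [ 0.4587 -0.3743  0.0385] [-1.799e+02 -1.000e-01  8.630e+01] F [ 0.5 -0.6 -1. ] q7 19.7 w 0.0374 t 36.475
```

```bash
python3 -m jog '[{"dp":[0,0,1.2],"twist":0,"fingers":0.3},{"dp":[0,0,1.6],"twist":0,"fingers":0.3},{"dp":[0,0,1.7],"twist":0,"fingers":0.3},{"dp":[0,0,1.7],"twist":0,"fingers":0.3},{"dp":[0,0,1.7],"twist":0,"fingers":0.55},{"dp":[0,0,1.7],"twist":0,"fingers":0.6},{"dp":[0,0,1.7],"twist":0,"fingers":0.65}]';python3 -m jog '[{"dp":[0,0,-3],"twist":0,"fingers":0.65},{"dp":[0,0,-8],"twist":0,"fingers":0.65},{"dp":[0,0,-13],"twist":0,"fingers":0.65},{"dp":[0,0,-15],"twist":0,"fingers":0.65}]'
cat > rings.py <<'E'
from h import *
def find(lo,hi,c0,h):
  for n in('scene','side'):
    c=cam(n);q=cloud(c).reshape(-1,3)
    m=(q[:,2]>lo)&(q[:,2]<hi)&(abs(q[:,0]-c0[0])<h[0])&(abs(q[:,1]-c0[1])<h[1]);q=q[m]
    im=np.zeros((400,400),np.uint8); g=np.round((q[:,:2]-c0+.2)*1000).astype(int); im[g[:,0],g[:,1]]=255; im=cv2.morphologyEx(im,cv2.MORPH_CLOSE,np.ones((5,5)))
    k,l,s,ce=cv2.connectedComponentsWithStats(im)
    print(n,[(list((ce[i][::-1]/1000+c0-.2).round(4)),s[i][2:].tolist()) for i in range(1,k) if s[i,4]>200])
if __name__=='__main__':
  find(.036,.054,np.array([.6,.14]),(.06,.1)); find(.036,.056,np.array([.46,-.316]),(.1,.12))
E
python3 rings.py; python3 -c "
from h import *
rows(.6,.1918,.18,76)"
```

```text
time_s: 37.35
tool_pos: [0.4594, -0.375, 0.0227]
tool_rot: [180.0, 0.0, 86.3]
force: [-1.3, 0.5, 0.9]
grip_width: 0.0536
grasp_force: 0.0
time_s: 37.85
tool_pos: [0.4607, -0.3755, 0.176]
tool_rot: [179.8, 0.2, 86.3]
force: [-0.2, 0.1, -0.7]
grip_width: 0.0567
grasp_force: 0.0
scene [([np.float64(0.5737), np.float64(0.1432)], [38, 40, 1087]), ([np.float64(0.6013), np.float64(0.1925)], [38, 39, 1093])]
side [([np.float64(0.5713), np.float64(0.1432)], [40, 38, 880]), ([np.float64(0.5982), np.float64(0.1926)], [42, 38, 946])]
scene [([np.float64(0.4587), np.float64(-0.3733)], [43, 42, 1095])]
side []
dp [57.43 10.45 -0.86] twist 10.3 | at [ 0.4585 -0.3746  0.1712] [-179.9   -0.    86.3] F [-0.2 -0.7 -0.9] q7 24.0 w 0.0566 t 38.05
```

```bash
python3 -m jog '[{"dp":[6,1,0],"twist":0,"fingers":0.65},{"dp":[12,2.1,0],"twist":0,"fingers":0.65},{"dp":[18,3.2,0],"twist":0,"fingers":0.65},{"dp":[24,4.3,0],"twist":0,"fingers":0.65},{"dp":[30,5.4,0],"twist":0,"fingers":0.65},{"dp":[36,6.5,0],"twist":3,"fingers":0.65},{"dp":[42,7.6,0],"twist":6,"fingers":0.65},{"dp":[48,8.7,0],"twist":10,"fingers":0.65}]';python3 -c "
from h import *
rows(.6,.1922,.17,76)"
```

```text
time_s: 39.05
tool_pos: [0.5761, 0.0997, 0.17]
tool_rot: [-179.8, 0.1, 76.1]
force: [0.7, 0.5, -0.7]
grip_width: 0.0564
grasp_force: 0.0
dp [ 9.55  0.11 -0.02] twist 0.1 | at [0.5761 0.0997 0.17  ] [-1.798e+02  1.000e-01  7.610e+01] F [ 0.7  0.5 -0.7] q7 -38.7 w 0.0564 t 39.05
```

```bash
python3 -m jog '[{"dp":[4,0.1,0],"twist":0,"fingers":0.65},{"dp":[7.5,0.1,0],"twist":0,"fingers":0.65},{"dp":[9.2,0.1,0],"twist":0,"fingers":0.65},{"dp":[9.2,0.1,0],"twist":0,"fingers":0.65},{"dp":[9.2,0.1,0],"twist":0,"fingers":0.65}]';python3 -c "
from h import *
rows(.6,.1924,.0205,76)"
```

```text
time_s: 39.67
tool_pos: [0.5998, 0.1856, 0.1717]
tool_rot: [-180.0, 0.1, 76.2]
force: [0.0, -0.4, -0.3]
grip_width: 0.0564
grasp_force: 0.0
dp [ 0.69 -0.13 15.12] twist 0.2 | at [0.5998 0.1856 0.1717] [-1.80e+02  1.00e-01  7.62e+01] F [ 0.  -0.4 -0.3] q7 -48.3 w 0.0564 t 39.675
```

```bash
python3 -m jog '[{"dp":[0.7,-0.1,3],"twist":0,"fingers":0.65},{"dp":[0.7,-0.1,8],"twist":0,"fingers":0.65},{"dp":[0.7,-0.1,13],"twist":0,"fingers":0.65},{"dp":[0.7,-0.1,15],"twist":0,"fingers":0.65},{"dp":[0.7,-0.1,15],"twist":0,"fingers":0.65},{"dp":[0.7,-0.1,15],"twist":0,"fingers":0.3},{"dp":[0.7,-0.1,15],"twist":0,"fingers":0.3},{"dp":[0.7,-0.1,15],"twist":0,"fingers":0.3}]' 30;python3 -m jog '[{"dp":[0,0,0],"twist":0,"fingers":0.3},{"dp":[0,0,-3],"twist":0,"fingers":0.3},{"dp":[0,0,-7],"twist":0,"fingers":0.3},{"dp":[0,0,-10],"twist":0,"fingers":0.3},{"dp":[0,0,-13],"twist":0,"fingers":0.3},{"dp":[0,0,-13],"twist":0,"fingers":0.3}]'
python3 - <<'E'
from h import *
rows(.46,-.316,.15,86)
E
```

```text
time_s: 40.67
tool_pos: [0.6014, 0.1951, 0.024]
tool_rot: [179.9, -0.0, 76.3]
force: [-0.9, -0.4, 4.8]
grip_width: 0.0369
grasp_force: 30.0
time_s: 41.42
tool_pos: [0.6017, 0.1956, 0.1547]
tool_rot: [179.8, -0.1, 76.3]
force: [-0.7, -0.8, -1.3]
grip_width: 0.0371
grasp_force: 30.0
dp [-53.07  -1.66   0.36] twist -9.7 | at [0.6017 0.1956 0.1547] [ 1.798e+02 -1.000e-01  7.630e+01] F [-0.7 -0.8 -1.3] q7 -49.6 w 0.0371 t 41.425
```

```bash
python3 -m jog '[{"dp":[-5,-0.2,0],"twist":0,"fingers":0.3},{"dp":[-11,-0.4,0],"twist":0,"fingers":0.3},{"dp":[-17,-0.6,0],"twist":0,"fingers":0.3},{"dp":[-23,-0.8,0],"twist":-3,"fingers":0.3},{"dp":[-29,-1,0],"twist":-6,"fingers":0.3},{"dp":[-35,-1.2,0],"twist":-9,"fingers":0.3},{"dp":[-41,-1.4,0],"twist":-10,"fingers":0.3},{"dp":[-46,-1.5,0],"twist":-10,"fingers":0.3}]';python3 -c "
from h import *
rows(.46,-.314,.15,86)"
```

```text
time_s: 42.42
tool_pos: [0.4747, -0.2511, 0.1509]
tool_rot: [-179.9, -0.0, 86.2]
force: [-0.3, 0.5, -1.5]
grip_width: 0.0372
grasp_force: 30.0
dp [-6.38 -1.05  0.09] twist 0.2 | at [ 0.4747 -0.2511  0.1509] [-179.9   -0.    86.2] F [-0.3  0.5 -1.5] q7 13.6 w 0.0372 t 42.425
```

```bash
python3 -m jog '[{"dp":[-4,-0.7,0],"twist":0,"fingers":0.3},{"dp":[-6.2,-1,2],"twist":0,"fingers":0.3},{"dp":[-6.2,-1,6],"twist":0,"fingers":0.3},{"dp":[-6.2,-1,10],"twist":0,"fingers":0.3},{"dp":[-6.2,-1,11.5],"twist":0,"fingers":0.3},{"dp":[-6.2,-1,11.5],"twist":0,"fingers":0.3},{"dp":[-6.2,-1,11.5],"twist":0,"fingers":0.3}]'; python3 -c "
from h import *
rows(.46,-.314,.0245,86)"
```

```text
time_s: 43.3
tool_pos: [0.4641, -0.3103, 0.0388]
tool_rot: [179.9, 0.1, 86.3]
force: [0.6, -0.3, -1.0]
grip_width: 0.0372
grasp_force: 30.0
dp [-0.4  -0.39  1.43] twist 0.3 | at [ 0.4641 -0.3103  0.0388] [1.799e+02 1.000e-01 8.630e+01] F [ 0.6 -0.3 -1. ] q7 13.7 w 0.0372 t 43.3
```

```bash
python3 -m jog '[{"dp":[0,0,1],"twist":0,"fingers":0.3},{"dp":[0,0,1.3],"twist":0,"fingers":0.3},{"dp":[0,0,1.4],"twist":0,"fingers":0.3},{"dp":[0,0,1.4],"twist":0,"fingers":0.3},{"dp":[0,0,1.4],"twist":0,"fingers":0.55},{"dp":[0,0,1.4],"twist":0,"fingers":0.6},{"dp":[0,0,1.4],"twist":0,"fingers":0.65}]';python3 -m jog '[{"dp":[0,0,-3],"twist":0,"fingers":0.65},{"dp":[0,0,-8],"twist":0,"fingers":0.65},{"dp":[0,0,-13],"twist":0,"fingers":0.65},{"dp":[0,0,-15],"twist":0,"fingers":0.65}]'; python3 rings.py; python3 -c "
from h import *
rows(.5725,.1425,.17,86)"
```

```text
time_s: 44.18
tool_pos: [0.4632, -0.3098, 0.0234]
tool_rot: [180.0, 0.0, 86.3]
force: [-0.0, 0.6, -0.3]
grip_width: 0.0539
grasp_force: 0.0
time_s: 44.68
tool_pos: [0.4645, -0.3104, 0.1766]
tool_rot: [179.8, 0.2, 86.3]
force: [0.1, -0.5, -0.2]
grip_width: 0.0566
grasp_force: 0.0
scene [([np.float64(0.574), np.float64(0.1432)], [38, 40, 1100])]
side [([np.float64(0.5719), np.float64(0.1426)], [40, 38, 1008])]
scene [([np.float64(0.459), np.float64(-0.3727)], [41, 41, 1067]), ([np.float64(0.4637), np.float64(-0.3104)], [38, 40, 968])]
side [([np.float64(0.4544), np.float64(-0.365)], [28, 34, 227]), ([np.float64(0.4635), np.float64(-0.3006)], [27, 36, 266])]
dp [45.83  8.08  0.23] twist 0.3 | at [ 0.4622 -0.3096  0.1721] [-179.9   -0.    86.3] F [ 0.1 -0.3 -0.5] q7 19.4 w 0.0565 t 44.875
```

```bash
python3 -m jog '[{"dp":[6,1,0],"twist":-10,"fingers":0.65},{"dp":[12,2.1,0],"twist":-20,"fingers":0.65},{"dp":[18,3.2,0],"twist":-30,"fingers":0.65},{"dp":[24,4.3,0],"twist":-40,"fingers":0.65},{"dp":[30,5.4,0],"twist":-50,"fingers":0.65},{"dp":[36,6.5,0],"twist":-60,"fingers":0.65},{"dp":[42,7.6,0],"twist":-70,"fingers":0.65},{"dp":[45.8,8.1,0],"twist":-80,"fingers":0.65}]';python3 -m jog '[{"dp":[0,0,0],"twist":0,"fingers":0.65},{"dp":[0,0,0],"twist":0,"fingers":0.65},{"dp":[0,0,0],"twist":0,"fingers":0.65}]';python3 -c "
from h import *
rows(.573,.143,.0205,166)"
```

```text
time_s: 45.88
tool_pos: [0.572, 0.1454, 0.1711]
tool_rot: [180.0, -0.2, 166.8]
force: [0.0, 0.0, -0.6]
grip_width: 0.0568
grasp_force: 0.0
time_s: 46.25
tool_pos: [0.5733, 0.1398, 0.1725]
tool_rot: [-179.9, -0.1, 166.1]
force: [-0.8, -0.2, 0.9]
grip_width: 0.0562
grasp_force: 0.0
dp [ 0.09  0.32 15.2 ] twist 0.1 | at [0.5733 0.1398 0.1725] [-1.799e+02 -1.000e-01  1.661e+02] F [-0.8 -0.2  0.9] q7 41.6 w 0.0562 t 46.25
```

```bash
python3 -m jog '[{"dp":[0,0.2,3],"twist":0,"fingers":0.65},{"dp":[0,0.2,8],"twist":0,"fingers":0.65},{"dp":[0,0.2,13],"twist":0,"fingers":0.65},{"dp":[0,0.2,15.1],"twist":0,"fingers":0.65},{"dp":[0,0.2,15.1],"twist":0,"fingers":0.65},{"dp":[0,0.2,15.1],"twist":0,"fingers":0.3},{"dp":[0,0.2,15.1],"twist":0,"fingers":0.3},{"dp":[0,0.2,15.1],"twist":0,"fingers":0.3}]' 30;python3 -m jog '[{"dp":[0,0,0],"twist":0,"fingers":0.3},{"dp":[0,0,-3],"twist":0,"fingers":0.3},{"dp":[0,0,-7],"twist":0,"fingers":0.3},{"dp":[0,0,-10],"twist":0,"fingers":0.3},{"dp":[0,0,-13],"twist":0,"fingers":0.3},{"dp":[0,0,-13],"twist":0,"fingers":0.3}]'
python3 - <<'E'
from h import *
rows(.46,-.253,.15,86)
E
```

```text
time_s: 47.25
tool_pos: [0.5748, 0.1436, 0.0239]
tool_rot: [-180.0, 0.1, 166.3]
force: [-0.2, -1.3, 4.6]
grip_width: 0.0375
grasp_force: 30.0
time_s: 48.0
tool_pos: [0.5751, 0.1449, 0.1546]
tool_rot: [179.9, 0.2, 166.3]
force: [0.1, -0.7, -1.5]
grip_width: 0.0371
grasp_force: 30.0
dp [  1.77 -41.38   0.38] twist 80.3 | at [0.5751 0.1449 0.1546] [179.9   0.2 166.3] F [ 0.1 -0.7 -1.5] q7 40.7 w 0.0371 t 48.0
```

```bash
python3 -m jog '[{"dp":[0.2,-5,0],"twist":10,"fingers":0.3},{"dp":[0.5,-11,0],"twist":20,"fingers":0.3},{"dp":[0.8,-17,0],"twist":30,"fingers":0.3},{"dp":[1,-23,0],"twist":40,"fingers":0.3},{"dp":[1.3,-29,0],"twist":50,"fingers":0.3},{"dp":[1.5,-35,0],"twist":60,"fingers":0.3},{"dp":[1.8,-39,0],"twist":70,"fingers":0.3},{"dp":[1.8,-41.4,0],"twist":80,"fingers":0.3}]';python3 -m jog '[{"dp":[0,0,0],"twist":0,"fingers":0.3},{"dp":[0,0,3],"twist":0,"fingers":0.3},{"dp":[0,0,6],"twist":0,"fingers":0.3},{"dp":[0,0,6],"twist":0,"fingers":0.3}]'; python3 rings.py; python3 -c "
from h import *
rows(.46,-.253,.0245,86)"
```

```text
time_s: 49.0
tool_pos: [0.456, -0.2565, 0.1509]
tool_rot: [-179.9, -0.0, 85.8]
force: [0.7, 0.1, -1.8]
grip_width: 0.0371
grasp_force: 30.0
time_s: 49.5
tool_pos: [0.4566, -0.2511, 0.0899]
tool_rot: [-179.7, -0.2, 86.6]
force: [-1.1, 0.4, -1.0]
grip_width: 0.0374
grasp_force: 30.0
scene []
side []
scene [([np.float64(0.4603), np.float64(-0.373)], [42, 37, 1004]), ([np.float64(0.4643), np.float64(-0.3108)], [41, 38, 1014])]
side []
dp [0.09 0.04 6.92] twist 0.4 | at [ 0.4594 -0.2538  0.0937] [1.799e+02 1.000e-01 8.640e+01] F [ 0.2  0.1 -0.6] q7 12.3 w 0.0374 t 49.7
```

```bash
python3 -m jog '[{"dp":[0,0,3],"twist":0,"fingers":0.3},{"dp":[0,0,5.5],"twist":0,"fingers":0.3},{"dp":[0,0,6.6],"twist":0,"fingers":0.3},{"dp":[0,0,6.9],"twist":0,"fingers":0.3},{"dp":[0,0,6.9],"twist":0,"fingers":0.3},{"dp":[0,0,6.9],"twist":0,"fingers":0.55},{"dp":[0,0,6.9],"twist":0,"fingers":0.6},{"dp":[0,0,6.9],"twist":0,"fingers":0.65}]';python3 -m jog '[{"dp":[0,0,-3],"twist":0,"fingers":0.65},{"dp":[0,0,-8],"twist":0,"fingers":0.65},{"dp":[0,0,-13],"twist":0,"fingers":0.65},{"dp":[10,-3,-18],"twist":0,"fingers":0.65},{"dp":[20,-3,-18],"twist":0,"fingers":0.65},{"dp":[20,-3,-18],"twist":0,"fingers":0.65},{"dp":[20,-3,-18],"twist":0,"fingers":0.65}]'; python3 rings.py
python3 - <<'E'
from h import *
c=cam('scene');save(c,'sc7');P=cloud(c);d=np.hypot(P[...,0]-.640,P[...,1]-.283); m=(P[...,2]>.070)&(P[...,2]<.081)&(d>.04)&(d<.1); q=P[m]-[.64,.283,0]
print(np.median(np.degrees(np.arctan2(q[:,1],q[:,0]))),env.get_obs()['time_s'])
E
```

```text
time_s: 50.7
tool_pos: [0.4585, -0.2543, 0.0238]
tool_rot: [180.0, 0.0, 86.3]
force: [0.1, 0.7, -0.1]
grip_width: 0.054
grasp_force: 0.0
time_s: 51.58
tool_pos: [0.4415, -0.0487, 0.2041]
tool_rot: [179.9, 0.2, 86.6]
force: [0.1, -1.5, 0.5]
grip_width: 0.0566
grasp_force: 0.0
scene []
side []
scene [([np.float64(0.4593), np.float64(-0.3739)], [41, 42, 1088]), ([np.float64(0.46), np.float64(-0.2501)], [40, 41, 1011]), ([np.float64(0.4637), np.float64(-0.3108)], [39, 39, 966])]
side [([np.float64(0.4557), np.float64(-0.2441)], [32, 34, 347]), ([np.float64(0.4647), np.float64(-0.3016)], [25, 33, 263])]
-24.79739224931842 51.825
```

View pics/sc7.png

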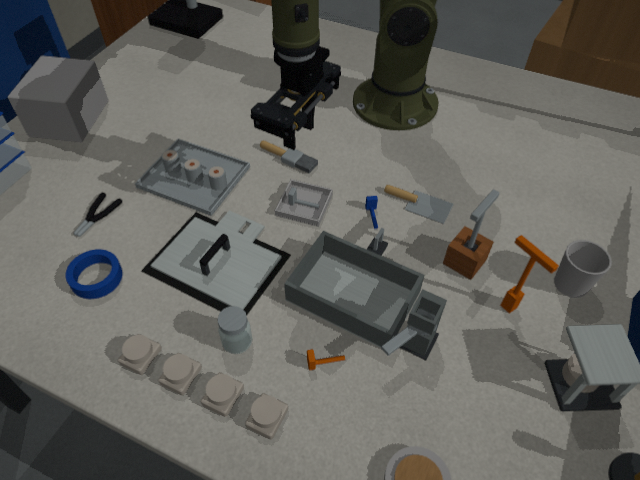

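The rings stand upright in the tray at (171,157), (193,165) and (217,177). The lid lies on the mat at (218,255), the pin is in the dish at (292,195), the key is in its stand at (470,250), the keeper is clear at (400,341), and the jar is untouched at (233,328). Hand in.

```bash
python3 -c "
from cell import env
print(env.sign_off())"
```

```text
the job is handed in; nothing more can be done
None
```

The job is handed in at about 52 s of robot time: the keeper is turned clear, the key is back in its stand, the pin is in the dish, the lid is on the mat, all three rings stand upright in the tray, and the jar is untouched; the sign-off returned no verdict, so this rests on the last camera check.

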